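# Mark the specimen mounts for the microscope

### The job

Switch on the marking press by pulling the white knob on the front of the dark red supply unit straight out to its on detent; then take the resin specimen mounts on the bench one at a time, in the order red, yellow, green, blue (not all are there every time), stand each in the press nest just in front of the V anvil, swing the sprung lever all the way to its stop so that the ram pushes the mount home against the anvil, hold it there for about half a second, let it return, and stand the mount upright in the black tray. When the last mount has been marked, push the knob fully home again. Never work the lever with the power off, finish with every mount flat in the tray and the lever back at rest, and leave the bottle, the jar and the slide box where they are.

Things in the scene. Friction and masses are not known exactly. Their poses are not given: they have to be found in the camera images.
- power_knob (a joint): travel of the push-pull power knob, m: 0 = pushed home (off), 0.020 = pulled out to the on detent, which is the end of its travel. Slides with about 4 N of friction and stays where it is left
- knob_center (a point): centre of the knob's white head, a disc 32 mm in diameter and 20 mm thick on a 12 mm stem, axis level, 62 mm above the bench; moves with the knob. Its -x axis points straight out of the panel, the way the knob is pulled. When home, 19 mm are free between the head and the collar on the panel. The supply unit is a fixed dark red box 180 deep x 200 wide x 98 mm high, its front panel 35 mm behind this point when the knob is home
- lever (a joint): swing of the press lever, rad: 0 = at rest (leaning 0.5 rad from upright towards the press's +y), 0.9 = at its stop (0.4 rad past upright towards -y, the nest side). Sprung: returns to 0 by itself when let go. About 3 N at the grip to start it and 7 N at the stop. It drives the ram 35 mm per rad
- lever_grip (a point): a point in the lever's black hand grip (20 mm in diameter, from 85 to 140 mm along the lever from its hinge), 115 mm from the hinge; moves with the lever
- lever_hinge (a point): the lever's hinge, 35 mm above the bench; its axes are those of the press and do not move. The hinge line is its x axis; seen in these axes the grip lies at y = 115 sin(0.5 - lever), z = 115 cos(0.5 - lever) mm
- press: the marking press, fixed: steel base plate 110 (its x) x 340 (its y) x 8 mm, origin under the plate's centre. From -y to +y: V anvil, nest (100 mm to -y of the origin), ram in its white block (50 mm high), lever hinge (70 mm to +y). The V anvil is 30 mm high, its two faces each 30 degrees off the x axis and ending 18 mm to either side
- nest (a point): the nest: where the centre of a mount's underside stands on the plate (8 mm above the bench) when its side touches the V anvil; a grey disc marks it. Axes as the press: anvil to -y, ram comes from +y, x sides open for fingers. The ram pushes home a mount set down flat up to 15 mm short of the anvil (to +y) and within 4 mm in x; aim about 8 mm short, so as not to land on the anvil
- ram_nose (a point): centre of the ram's round nose face (18 mm in diameter), 22 mm above the bench; 52 mm from the nest centre with the lever at rest, 20.5 mm with the lever at its stop
- tray: black open tray 110 (its x) x 230 (its y) x 14 mm high, walls and floor 4 mm thick, fixed; origin under its centre
- red_mount (a point): centre (half-way up) of the red resin mount, an upright cylinder 40 mm in diameter, 28 mm tall, 60 g, with a small flush steel inlay on top; absent in some runs
- yellow_mount (a point): centre (half-way up) of the yellow resin mount, an upright cylinder 40 mm in diameter, 28 mm tall, 60 g, with a small flush steel inlay on top; absent in some runs
- green_mount (a point): centre (half-way up) of the green resin mount, an upright cylinder 40 mm in diameter, 28 mm tall, 60 g, with a small flush steel inlay on top; absent in some runs
- blue_mount (a point): centre (half-way up) of the blue resin mount, an upright cylinder 40 mm in diameter, 28 mm tall, 60 g, with a small flush steel inlay on top; absent in some runs
- bottle: white plastic bottle with blue cap, 54 mm across, 85 mm tall; origin under its centre; bystander, leave alone
- jar: amber jar with steel lid, 56 mm across, 60 mm tall; origin under its centre; bystander, leave alone
- slidebox: orange slide box 85 x 35 x 35 mm; origin under its centre; bystander, leave alone
Mind the look-alikes: they are no part of the job. Of the things that look like the part that bears green_mount, take the one that is nearest to the robot's base at the start.

How it is judged:
By the outcome, as a careful person would: the job done as asked, in the order asked, and still so for the second after the job is handed in, with the robot touching nothing.
Of red, yellow, green, blue only 2 to 3 are there at a start; the rules pass over those that are not, and their reading is None.
At some moment in a run one of red, yellow, green, blue may be knocked a few centimetres aside while the robot is not near it.
It also fails if it takes over 210 s, if anything falls off the work surface, if the arm or the gripper's body presses on something with over 40 N, if the wrist force passes 120 N, or if a joint passes its speed limit or range.

### The arm

A 6-joint arm with a two-finger parallel gripper is mounted at the origin on the work surface. World frame = base frame: x ahead of the robot, y to its left, z up, the work surface at z = 0. Lengths are in m, angles in rad, forces in N, time in s.
With the tool pointing down it reaches from about 0.325 to 1 m from the base axis. Payload 5.1 kg.
Tool frame: the origin (TCP) lies at the very end of the fingers, on their centre line; the grasp point (between the pads) lies env.grip_point_offset behind it (env.grip_point_offset is the distance from the TCP to the grasp point, in m); x points along the fingers, z is the direction in which the jaws open and shut, and the axes are right-handed (so a half turn about x gives the same grasp; the last joint's range is limited). The gripper opens to 85 mm and grips with 20 to 120 N. Pads are 22 mm wide; open, the fingers measure 114 mm over their backs; the gripper's body (76 mm by 85 mm) begins 54 mm behind the grasp point. The pads swing forward as they close: fully open they stand 13 mm farther back than shut.
Start: joints at [-1.201, 0.124, 1.65, -0, 1.367, -0.083], TCP at [0.284, -0.584, 0.231] pointing down, gripper open.
Joint ranges: [-2.61, 2.61], [-1.02, 2.33], [0.03, 2.71], [-1.35, 4.49], [0.32, 2.68], [-2.91, 2.91]. Speed limits (rad/s): [2.57, 2.57, 3.14, 3.14, 3.14, 3.14].

### API

Orientations are given as a 3x3 rotation matrix whose columns are the frame's x, y, z axes.
In Python, from workcell import sensors, viewer, env gives the robot as it stands. The module is installed in compiled form; this text tells all that it offers.
- The arm moves only by the tool send_rows, never from a script. Its argument "plan" is one flat list of numbers, 5 for each row, row after row: the shift along the tool's x, y, z in cm, then the turn about the tool's x in rad, then the opening in per cent of the stroke, from 0 (shut) to 100 (fully open). A call has exactly 10 rows; each row is the pose to reach, as a shift and turn from the pose commanded when the call began, along the tool's axes at that moment; what a row does not reach only later rows make up. A row lasts 1/12 s, in which the tool goes at most 41.7 mm and 7.16 degrees, less where a joint would pass 70% of its speed; a pose out of reach is approached as far as the arm can. A call with a gripper value outside its range is refused whole. The fingers move at their own pace and stop on an object; the grip force is fixed at half the most. Time passes only in rows, so rows that repeat a pose let the fingers close, or fill a call up. It gives the time, the measured TCP pose, the force and the opening at its end, in the units of the state.
- sensors.read_state(): the state, without advancing time (a new reading comes with each control period).
- viewer.read_camera(name): name is "scene" or "side" or "wrist"; returns a dict with "color" (480x640x3 uint8, red, green, blue), "fx", "fy", "cx", "cy" (pixels), "cam_to_world" (4x4, takes a point from camera to world coordinates); the wrist camera has in their place "tool_from_camera" (4x4, takes a point from camera to tool coordinates, whose origin is the TCP and whose axes are the tool frame's). Camera axes: x right, y down, z forward; pixel columns grow to the right and rows downward; lengths in m; the calibration is good to about 2 mm. A picture is of the moment at which its call begins: read the wrist's pose just before it. There is no depth.
- env.finish_job(): hands the job in, once; it reports no verdict.
The state is a dict: "time_s": time; "joints": joint angles; "joint_velocities": joint speeds; "effort": joint torques, N m; "position": TCP position; "orientation": TCP orientation; "wrist_force": force on the tool from outside, world axes, zero at the start; "wrist_torque": the same for the moment, N m; "finger_gap": finger opening in m.
Only numpy, scipy, OpenCV 4.12 (cv2) and the standard library are available. Lean on these libraries where they do the work, as an engineer would, in place of code of your own. Each camera call takes 0.05 s, during which the arm holds its last target.

## Working session

There is one attempt and no reset: what is moved stays moved. The work goes in short steps, Python scripts to look and compute and a tool call to move; the robot and the scene stay as the last step left them, time stands still between calls to the robot, and variables do not carry over. Pictures are saved under pics/ and viewed, and the job is handed in when it is done.

Besides the shell and the picture viewer there is one more tool, called in YAML: its name, and indented under it one key for each argument. send_rows: Moves the arm, as the interface text tells. Its arguments: {"type":"object","properties":{"plan":{"type":"array","items":{"type":"number"}}},"required":["plan"]}

```bash
mkdir -p pics; ls
cat > h.py <<'E'
import numpy as np, cv2
from workcell import sensors, viewer, env
def snap(n,f):
    s=sensors.read_state(); c=viewer.read_camera(n)
    cv2.imwrite('pics/'+f+'.png',c['color'][:,:,::-1]); 
    return s,c
def T(s,c):
    if 'cam_to_world' in c: return np.array(c['cam_to_world'])
    M=np.eye(4);M[:3,:3]=s['orientation'];M[:3,3]=s['position'];return M@np.array(c['tool_from_camera'])
def ray(s,c,u,v):
    M=T(s,c);d=M[:3,:3]@np.array([(u-c['cx'])/c['fx'],(v-c['cy'])/c['fy'],1]);return M[:3,3],d
def onz(s,c,u,v,z):
    o,d=ray(s,c,u,v);return o+d*(z-o[2])/d[2]
def proj(s,c,p):
    q=np.linalg.inv(T(s,c))@np.append(p,1);return q[0]/q[2]*c['fx']+c['cx'],q[1]/q[2]*c['fy']+c['cy']
E
python3 - <<'E'
from h import *
for n in ['scene','side','wrist']:
    s,c=snap(n,n+'0'); print(n,np.round(T(s,c),3).tolist(),c['fx'],c['cx'],c['cy'])
for k,v in s.items(): print(k,v)
print(env.grip_point_offset)
E
```

```text
pics
scene [[0.667, 0.463, -0.584, 1.291], [0.745, -0.423, 0.515, -0.567], [-0.008, -0.779, -0.627, 0.877], [0.0, 0.0, 0.0, 1.0]] 586.0866938944712 313.94098379355074 247.82004239601042
side [[-0.959, -0.214, 0.187, 0.302], [-0.284, 0.715, -0.639, 1.009], [0.003, -0.666, -0.746, 1.24], [0.0, 0.0, 0.0, 1.0]] 561.7943674310286 319.0797944134605 238.74678772787013
wrist [[0.438, -0.865, -0.245, 0.346], [-0.899, -0.422, -0.117, -0.554], [-0.002, 0.272, -0.962, 0.373], [0.0, 0.0, 0.0, 1.0]] 349.39776580495413 318.94397587119107 242.28128588691925
time_s 0.1
joints [-1.20058630e+00  1.24437207e-01  1.65153271e+00 -1.16655743e-05
  1.36750758e+00 -8.25891188e-02]
joint_velocities [ 0.00064025 -0.00294948 -0.00292636 -0.00062856  0.00025997 -0.00011663]
effort [ 3.29563172e-04 -4.24932504e+01 -3.66652894e+01 -4.24253392e-05
  3.95370051e-03 -5.52999396e-06]
position [ 0.28414195 -0.58399201  0.23018047]
orientation [[-6.92608449e-04  8.99225058e-01  4.37485789e-01]
 [ 1.75301304e-03  4.37486314e-01 -8.99223361e-01]
 [-9.99998224e-01  1.44108596e-04 -1.87935997e-03]]
wrist_force [ 0.45221717 -0.48887399 -0.25125408]
wrist_torque [-0.01844852  0.01997484 -0.02889758]
finger_gap 0.08547640827238807
0.0187
```

View pics/scene0.png

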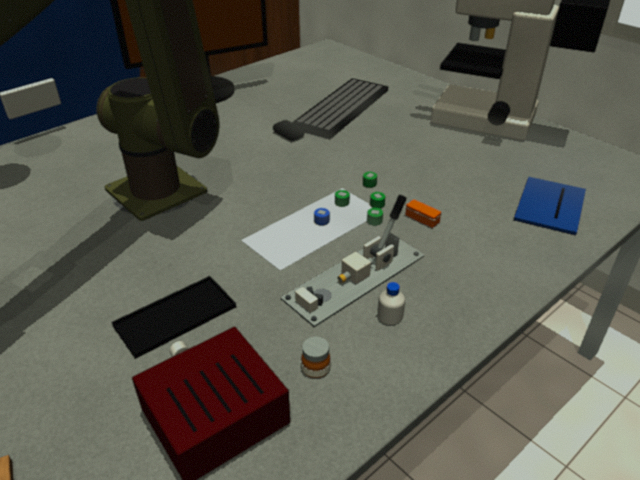

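View pics/side0.png

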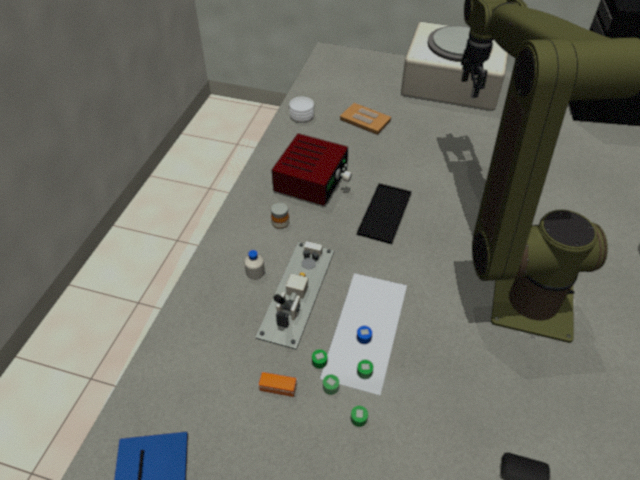

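View pics/wrist0.png

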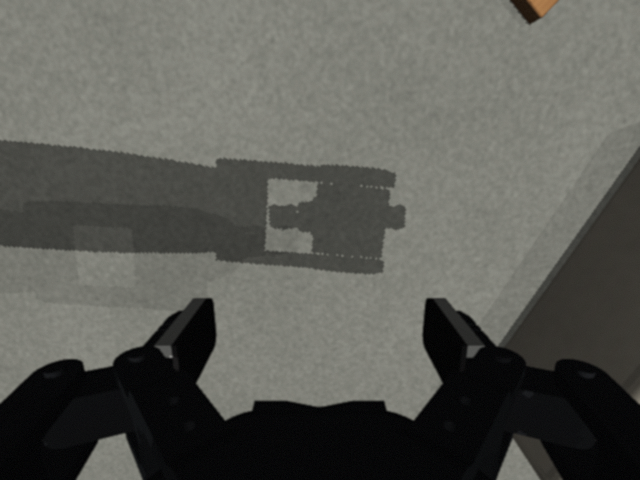

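The scene view shows four green mounts, at about (342,198), (370,179), (377,200) and (375,216), and one blue at (322,216). No red or yellow is visible. The side view agrees: greens at (319,358), (331,383), (366,368) and (359,415), blue at (364,334). The knob is at (345,175) in the side view. Next I'll measure positions.

```bash
cat > m.py <<'E'
from h import *
def blobs(c,lo,hi,mn=30):
    hsv=cv2.cvtColor(c['color'],cv2.COLOR_RGB2HSV);m=cv2.inRange(hsv,lo,hi)
    m=cv2.morphologyEx(m,cv2.MORPH_CLOSE,np.ones((5,5),np.uint8))
    n,l,st,ce=cv2.connectedComponentsWithStats(m)
    return [(ce[i],st[i]) for i in range(1,n) if st[i][4]>mn]
def mounts():
  for n in ['scene','side']:
    s,c=snap(n,'t_'+n)
    for nm,lo,hi in [('green',(50,90,40),(80,255,255)),('blue',(105,110,60),(125,255,255)),('yellow',(22,120,80),(35,255,255)),('red',(0,170,90),(7,255,255))]:
        for ce,st in blobs(c,lo,hi):
            # centroid approx of visible body: use z=.018
            p=onz(s,c,*ce,.018); print(n,nm,ce.round(1),st[2:5],p.round(4),np.hypot(p[0],p[1]).round(3))
if __name__=='__main__': mounts()
E
python3 m.py
python3 - <<'E'
import cv2
for n,(x,y,w,h) in {'scene':(110,170,320,240),'side':(240,130,200,150),'side2':(240,230,200,150)}.items():
    im=cv2.imread('pics/%s0.png'%n.replace('2','')); im=im[y:y+h,x:x+w]; k=800//w
    cv2.imwrite('pics/crop_%s.png'%n,cv2.resize(im,None,fx=k,fy=k,interpolation=cv2.INTER_CUBIC))
E
```

```text
scene green [369.3 178.7] [ 14  16 191] [0.3687 0.451  0.018 ] 0.583
scene green [341.8 197.3] [ 15  16 192] [0.3831 0.333  0.018 ] 0.508
scene green [376.4 206.3] [ 18  32 402] [0.4727 0.3694 0.018 ] 0.6
scene blue [550.8 204.2] [  70   56 2667] [0.7673 0.7051 0.018 ] 1.042
scene blue [321.3 215.8] [ 15  17 201] [0.4082 0.2377 0.018 ] 0.472
scene blue [393.  287.7] [ 13  13 129] [0.7078 0.1729 0.018 ] 0.729
side green [319.  358.6] [ 15  19 194] [0.4969 0.3391 0.018 ] 0.602
side green [364.7 368.7] [ 15  18 180] [0.3832 0.3339 0.018 ] 0.508
side green [330.4 383.5] [ 16  19 184] [0.4521 0.3951 0.018 ] 0.6
side green [358.8 416. ] [ 17  20 213] [0.3684 0.4544 0.018 ] 0.585
side blue [252.4 254.1] [ 9  9 67] [0.7737 0.0721 0.018 ] 0.777
side blue [363.8 334.6] [ 15  17 174] [0.4076 0.241  0.018 ] 0.474
side blue [152.3 457.4] [  72   48 3074] [0.7741 0.6729 0.018 ] 1.026
```

View pics/crop_scene.png

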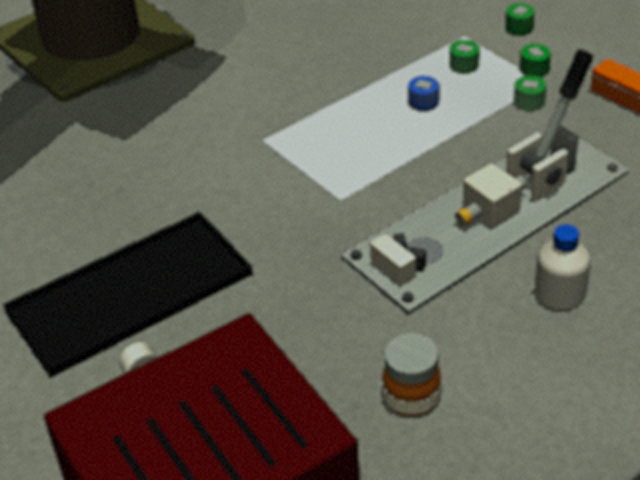

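View pics/crop_side.png

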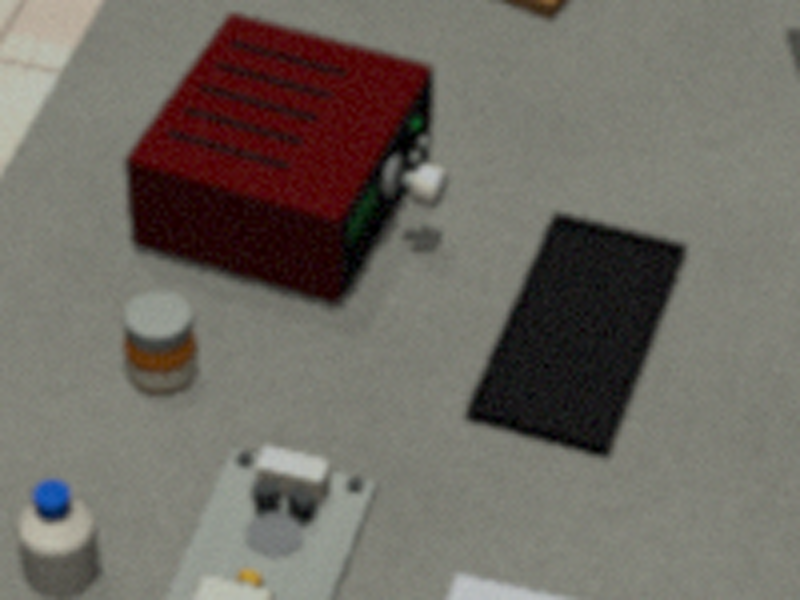

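View pics/crop_side2.png

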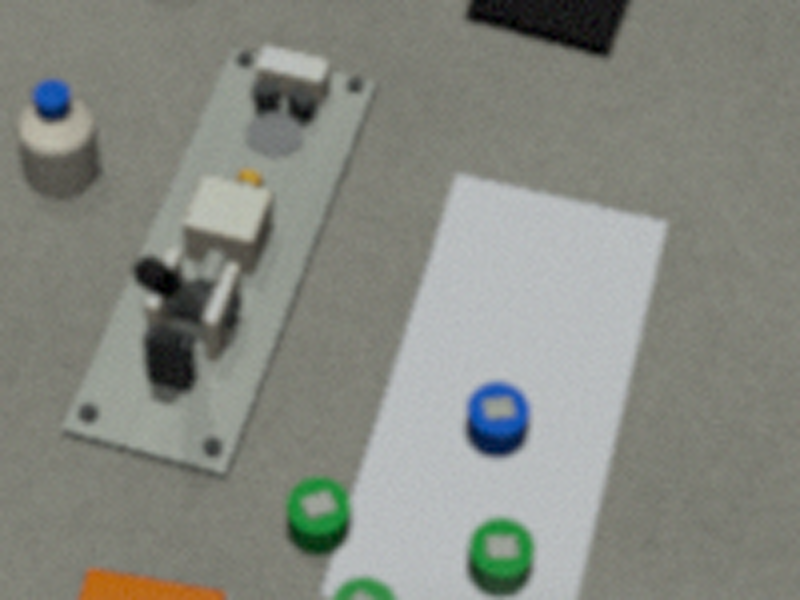

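```bash
cat > a.py <<'E'
from h import *
import json
sa,A=snap('side','ta');sb,B=snap('scene','tb')
def tri(ua,ub):
    o1,d1=ray(sa,A,*ua);o2,d2=ray(sb,B,*ub)
    X=np.linalg.lstsq(np.stack([d1,-d2],1),o2-o1,rcond=None)[0]
    p,q=o1+d1*X[0],o2+d2*X[1];return (p+q)/2,np.linalg.norm(p-q)
print('knob',tri((347,175.8),(179,348.5)), onz(sa,A,347,175.8,.062), onz(sb,B,179,348.5,.062))
print('plate side');P=[onz(sa,A,*u,.008) for u in [(298,242.5),(334,251),(295.5,348),(256.2,337.5)]];print(np.round(P,4),np.mean(P,0))
print('plate scene',[onz(sb,B,*u,.008).round(4) for u in [(314,325),(282.5,298),(423.5,256)]])
for n,s,c,U in [('side',sa,A,[(379,184),(411,191),(391,244),(357,234.5)]),('scene',sb,B,[(114,325),(210,276.5),(236,304),(136,356.5)])]:
    Q=[onz(s,c,*u,.014) for u in U];print('tray',n,np.round(Q,4).tolist(),np.mean(Q,0))
print('nest disc side',onz(sa,A,240+275/4,230+133/4,.008),'scene',onz(sb,B,110+428/2,170+247/2,.008))
# unit top edge (front) side crop: near (430,68)->far (340,212)ish
print('panel top',onz(sa,A,240+430/4,130+68/4,.098),onz(sa,A,240+342/4,130+215/4,.098),onz(sa,A,240+232/4,130+15/4,.098),onz(sa,A,240+130/4,130+160/4,.098))
print('jar/bottle/box',onz(sa,A,240+160/4,130+380/4,0),onz(sa,A,240+60/4,130+580/4,0),onz(sa,A,278,384,.03))
E
python3 a.py
```

```text
knob (array([ 0.58770302, -0.27673399,  0.0644111 ]), np.float64(0.0015626174871944665)) [ 0.5887694  -0.27857602  0.062     ] [ 0.58476285 -0.27618282  0.062     ]
plate side
[[ 0.6658 -0.0152  0.008 ]
 [ 0.5563 -0.0138  0.008 ]
 [ 0.5634  0.3218  0.008 ]
 [ 0.6685  0.3214  0.008 ]] [0.6135176  0.15354955 0.008     ]
plate scene [array([ 0.6683, -0.0198,  0.008 ]), array([ 0.5641, -0.0169,  0.008 ]), array([0.6756, 0.3142, 0.008 ])]
tray side [[0.4922, -0.3226, 0.014], [0.388, -0.3199, 0.014], [0.4036, -0.0821, 0.014], [0.5072, -0.0899, 0.014]] [ 0.44776629 -0.20362474  0.014     ]
tray scene [[0.4003, -0.3234, 0.014], [0.4077, -0.096, 0.014], [0.5174, -0.1046, 0.014], [0.5051, -0.3309, 0.014]] [ 0.4576283  -0.21371942  0.014     ]
nest disc side [0.61260348 0.050585   0.008     ] scene [0.61350296 0.05816523 0.008     ]
panel top [ 0.61303656 -0.37231407  0.098     ] [ 0.63262519 -0.18649716  0.098     ] [ 0.78528374 -0.39159315  0.098     ] [ 0.80502712 -0.19929614  0.098     ]
jar/bottle/box [ 0.74208261 -0.07336891  0.        ] [0.74611267 0.12795161 0.        ] [0.56808983 0.43756934 0.03      ]
```

```bash
cat > go.py <<'E'
import sys
from h import *
def go(x,y,z,psi=None):
    s=sensors.read_state();R=np.array(s['orientation']);d=R.T@(np.array([x,y,z])-s['position'])*100
    cur=np.arctan2(R[1,2],R[0,2]); t=0
    if psi is not None:
        a=(np.radians(psi)-cur+np.pi)%(2*np.pi)-np.pi; t=-a
    print('shift',d.round(2),'turn',round(t,3),'cur psi',np.degrees(cur).round(1),'pos',s['position'].round(4),'gap',round(s['finger_gap'],4),'F',s['wrist_force'].round(1),'t',round(s['time_s'],2),'j',s['joints'].round(2))
if __name__=='__main__': go(*map(float,sys.argv[1:]))
E
python3 go.py 0.55 -0.272 0.26 -96
```

```text
shift [ -2.89  37.56 -16.46] turn 0.558 cur psi -64.1 pos [ 0.2843 -0.5844  0.231 ] gap 0.0854 F [ 0.6 -0.1  0.9] t 0.35 j [-1.2   0.12  1.65  0.    1.37 -0.08]
```

send_rows:
  plan: [-2.9,37.6,-16.5,0.558,100,-2.9,37.6,-16.5,0.558,100,-2.9,37.6,-16.5,0.558,100,-2.9,37.6,-16.5,0.558,100,-2.9,37.6,-16.5,0.558,100,-2.9,37.6,-16.5,0.558,100,-2.9,37.6,-16.5,0.558,100,-2.9,37.6,-16.5,0.558,100,-2.9,37.6,-16.5,0.558,100,-2.9,37.6,-16.5,0.558,100]

```text
time_s: 1.18
position: [0.5514, -0.2697, 0.2608]
orientation: [[0.001, 0.994, -0.105], [-0.0, -0.105, -0.994], [-1.0, 0.001, 0.0]]
wrist_force: [1.1, -0.4, -0.3]
finger_gap: 0.0853
```

```bash
python3 go.py 0.55 -0.272 0.26 -96; python3 -c "
from h import *
snap('wrist','w1')"
```

```text
shift [ 0.08 -0.11  0.24] turn -0.0 cur psi -96.0 pos [ 0.5514 -0.2697  0.2608] gap 0.0853 F [ 1.1 -0.4 -0.3] t 1.18 j [-0.54  0.03  1.7   0.    1.41  1.13]
```

View pics/w1.png

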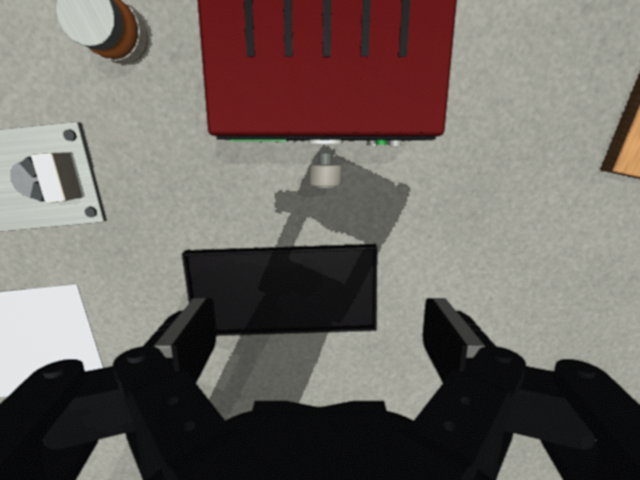

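The wrist view shows the white knob head at about (326,174), the unit's top front edge at v≈134 from u 212 to 443, and the tray corners at (184,250), (376,244) and (377,329).

Run:
```python
from h import *
s,c=snap('wrist','w1b')
im=c['color'];cr=im[120:220,260:400];cv2.imwrite('pics/w1c.png',cv2.resize(cr[:,:,::-1],None,fx=5,fy=5,interpolation=cv2.INTER_CUBIC))
for u in [(212,134),(443,134)]: print('panel',onz(s,c,*u,.098).round(4))
for u in [(326,163),(326,171),(326,188)]: print('knob',u,onz(s,c,*u,.078).round(4),onz(s,c,*u,.062).round(4))
for u in [(184,250),(376,244),(377,329)]: print('tray',onz(s,c,*u,.014).round(4))
```

```text
panel [ 0.6413 -0.1825  0.098 ]
panel [ 0.6221 -0.3751  0.098 ]
knob (326, 163) [ 0.6072 -0.2757  0.078 ] [ 0.6064 -0.2758  0.062 ]
knob (326, 171) [ 0.6001 -0.275   0.078 ] [ 0.5989 -0.2751  0.062 ]
knob (326, 188) [ 0.5846 -0.2735  0.078 ] [ 0.5827 -0.2736  0.062 ]
tray [ 0.5216 -0.1018  0.014 ]
tray [ 0.5069 -0.3255  0.014 ]
tray [ 0.3968 -0.3205  0.014 ]
```

View pics/w1c.png

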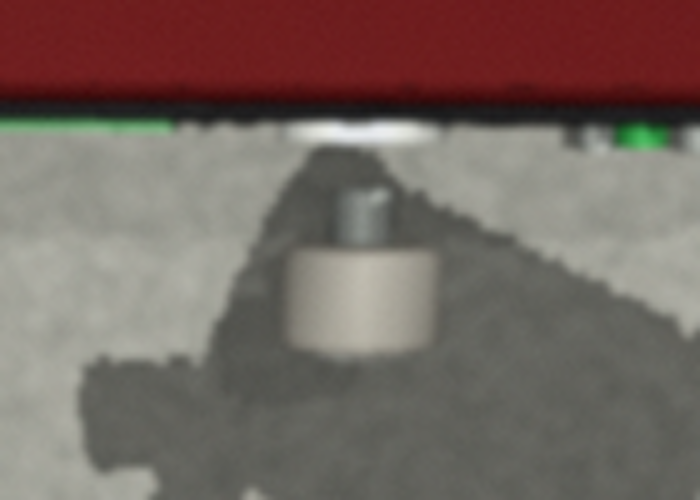

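```bash
python3 - <<'E'
from h import *
s,c=snap('wrist','w1d')
for u in [(260+288/5,180),(260+440/5,180),(332.5,169.6),(332.5,190)]: print(onz(s,c,*u,.062).round(4),onz(s,c,*u,.078).round(4))
E
python3 go.py 0.591 -0.2795 0.13 -96;python3 go.py 0.591 -0.2795 0.045 -96
```

```text
[ 0.5887 -0.2696  0.062 ] [ 0.5902 -0.2699  0.078 ]
[ 0.5858 -0.2989  0.062 ] [ 0.5875 -0.2978  0.078 ]
[ 0.5971 -0.2848  0.062 ] [ 0.5983 -0.2844  0.078 ]
[ 0.5777 -0.2831  0.062 ] [ 0.5797 -0.2827  0.078 ]
shift [13.07  3.99  0.6 ] turn 0.004 cur psi -95.8 pos [ 0.5518 -0.2694  0.2607] gap 0.0856 F [ 0.2 -0.4 -1. ] t 1.33 j [-0.54  0.03  1.7  -0.    1.41  1.13]
shift [21.57  3.99  0.6 ] turn 0.004 cur psi -95.8 pos [ 0.5518 -0.2694  0.2607] gap 0.0856 F [ 0.2 -0.4 -1. ] t 1.33 j [-0.54  0.03  1.7  -0.    1.41  1.13]
```

send_rows:
  plan: [3,3.8,1.2,0,100,6,3.8,1.2,0,100,9,3.8,1.2,0,100,12,3.8,1.2,0,100,13,3.8,1.2,0,100,13,3.8,1.2,0,100,13,3.8,1.2,0,100,13,3.8,1.2,0,100,13,3.8,1.2,0,100,13,3.8,1.2,0,100]

```text
time_s: 2.17
position: [0.5879, -0.2884, 0.1331]
orientation: [[0.004, 0.994, -0.105], [-0.002, -0.105, -0.994], [-1.0, 0.004, 0.002]]
wrist_force: [-0.1, 0.1, 0.3]
finger_gap: 0.085
```

Run:
```python
from h import *
s,c=snap('wrist','w2'); print(s['position'])
for p in [(.589,-.281,.062),(.589,-.277,.062),(.589,-.285,.062)]: print(proj(s,c,np.array(p)))
```

```text
[ 0.58792869 -0.28837453  0.13309905]
(np.float64(306.7908539223011), np.float64(255.0924007727778))
(np.float64(300.6116419640869), np.float64(255.7181536958725))
(np.float64(312.97596154290903), np.float64(254.4660508110961))
```

View pics/w2.png

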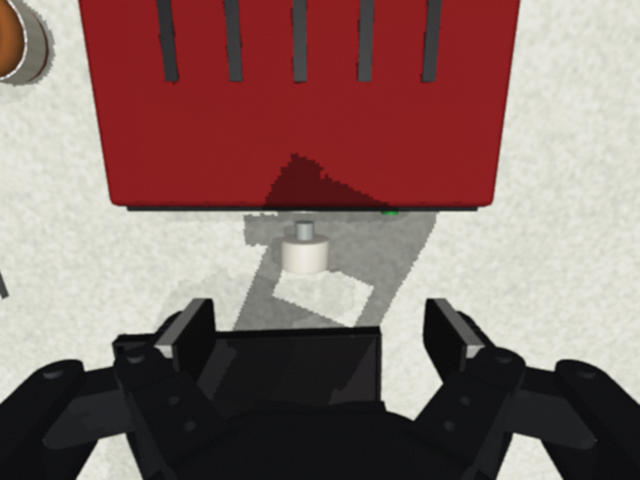

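```bash
python3 go.py 0.590 -0.280 0.045 -96
```

```text
shift [ 8.75  0.12 -0.85] turn -0.001 cur psi -96.0 pos [ 0.5877 -0.2882  0.1326] gap 0.0858 F [ 0.5 -0.3  0.7] t 2.22 j [-0.54  0.21  1.73  0.    1.2   1.14]
```

send_rows:
  plan: [0,0.1,-0.8,0,100,1.5,0.1,-0.8,0,100,3.5,0.1,-0.8,0,100,5.5,0.1,-0.8,0,100,7.5,0.1,-0.8,0,100,8.7,0.1,-0.8,0,80,8.7,0.1,-0.8,0,60,8.7,0.1,-0.8,0,50,8.7,0.1,-0.8,0,50,8.7,0.1,-0.8,0,50]

```text
time_s: 3.05
position: [0.5898, -0.2803, 0.0451]
orientation: [[0.003, 0.994, -0.105], [-0.001, -0.105, -0.994], [-1.0, 0.003, 0.001]]
wrist_force: [-0.6, -0.1, 0.5]
finger_gap: 0.0427
```

```bash
python3 go.py 0.590 -0.280 0.045 -96
python3 - <<'E'
from h import *
s,c=snap('wrist','w3')
E
```

```text
shift [ 0.01  0.02 -0.03] turn -0.0 cur psi -96.0 pos [ 0.5898 -0.2803  0.0451] gap 0.0427 F [-0.6 -0.1  0.5] t 3.05 j [-0.53  0.3   1.78 -0.    1.06  1.15]
```

View pics/w3.png

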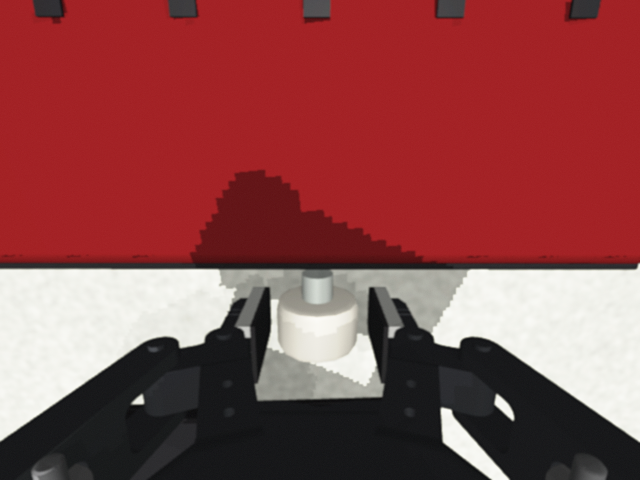

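Head spans u 277–358, centred between the pads (270 and 369). Closing and pulling.

send_rows:
  plan: [0,0,0,0,30,0,0,0,0,20,0,0,0,0,20,0,0,0,0,20,0,-0.5,0,0,20,0,-1,0,0,20,0,-1.5,0,0,20,0,-1.9,0,0,20,0,-2.1,0,0,20,0,-2.1,0,0,20]

```text
time_s: 3.93
position: [0.5697, -0.2774, 0.0452]
orientation: [[0.006, 0.994, -0.106], [-0.001, -0.106, -0.994], [-1.0, 0.006, 0.0]]
wrist_force: [4.8, 2.6, 3.6]
finger_gap: 0.0303
```

```bash
python3 go.py 0.590 -0.280 0.045 -96
python3 - <<'E'
from h import *
s,c=snap('wrist','w4')
E
```

```text
shift [0.03 2.05 0.05] turn -0.001 cur psi -96.1 pos [ 0.5697 -0.2774  0.0452] gap 0.0303 F [4.8 2.6 3.6] t 3.93 j [-0.54  0.26  1.82  0.    1.05  1.14]
```

View pics/w4.png

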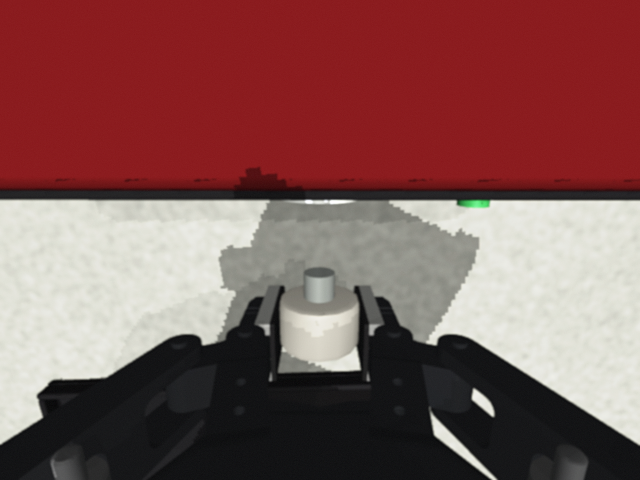

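send_rows:
  plan: [0,-0.1,0,0,20,0,-0.2,0,0,20,0,-0.3,0,0,20,0,-0.4,0,0,20,0,-0.4,0,0,20,0,-0.4,0,0,20,0,-0.4,0,0,20,0,-0.4,0,0,20,0,-0.4,0,0,20,0,-0.4,0,0,20]

```text
time_s: 4.82
position: [0.5697, -0.2774, 0.0453]
orientation: [[0.015, 0.994, -0.106], [-0.003, -0.106, -0.994], [-1.0, 0.015, 0.001]]
wrist_force: [18.8, 2.5, -5.9]
finger_gap: 0.0302
```

At the stop (position unchanged, force rose to 19 N). Release and rise, then look toward the mounts.

send_rows:
  plan: [0,0.4,0,0,20,0,0.4,0,0,40,0,0.4,0,0,60,0,0.4,0,0,80,0,0.4,0,0,100,0,0.4,0,0,100,0,0.4,0,0,100,-3,0.4,0,0,100,-7,0.4,0,0,100,-11,0.4,0,0,100]

```text
time_s: 5.65
position: [0.5664, -0.2769, 0.1526]
orientation: [[-0.004, 0.994, -0.105], [0.002, -0.105, -0.994], [-1.0, -0.004, -0.002]]
wrist_force: [0.7, -2.2, 1.3]
finger_gap: 0.0853
```

```bash
python3 - <<'E'
from h import *
s,c=snap('wrist','w5')
E
python3 m.py | grep -v "0.7[0-9]* "; python3 go.py 0.44 0.25 0.28 -96
```

```text
scene green [369.3 178.8] [ 14  16 190] [0.3688 0.451  0.018 ] 0.583
scene green [341.7 197.3] [ 14  16 187] [0.3831 0.3327 0.018 ] 0.507
scene green [376.4 206.5] [ 18  32 401] [0.4732 0.3689 0.018 ] 0.6
scene blue [321.3 215.9] [ 15  17 207] [0.4086 0.2372 0.018 ] 0.472
scene yellow [121.6  32.3] [  55   75 3225] [-1.1816  0.516   0.018 ] 1.289
scene yellow [124.   87.7] [ 41  15 307] [-0.6422  0.2451  0.018 ] 0.687
scene yellow [139.7 133.3] [  67   77 1221] [-0.2951  0.1168  0.018 ] 0.317
side green [319.  358.6] [ 15  19 193] [0.4968 0.339  0.018 ] 0.601
side green [364.8 368.4] [ 15  17 174] [0.3832 0.3331 0.018 ] 0.508
side green [330.6 383.3] [ 16  19 183] [0.4518 0.3945 0.018 ] 0.6
side green [358.8 415.8] [ 17  20 221] [0.3683 0.454  0.018 ] 0.585
side blue [363.9 334.4] [ 15  17 184] [0.4074 0.2404 0.018 ] 0.473
shift [-12.48 -18.41 -51.2 ] turn -0.001 cur psi -96.0 pos [ 0.5703 -0.2792  0.159 ] gap 0.0856 F [-1.3  1.3 -0.4] t 5.8 j [-0.54  0.14  1.76 -0.    1.23  1.14]
```

View pics/w5.png

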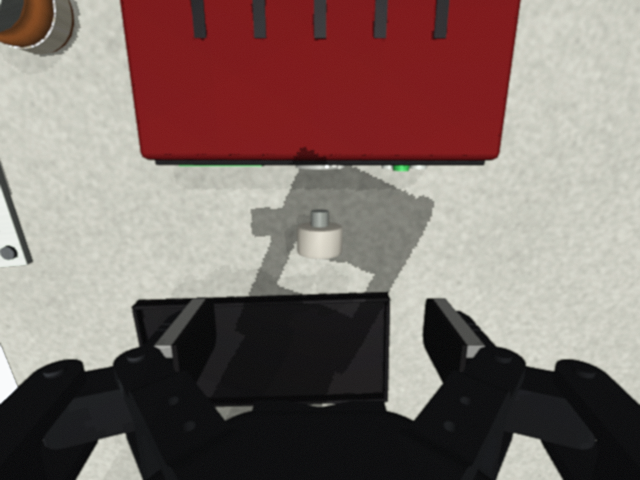

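send_rows:
  plan: [-10,-17,-51,-1.66,100,-10,-17,-51,-1.66,100,-10,-17,-51,-1.66,100,-10,-17,-51,-1.66,100,-10,-17,-51,-1.66,100,-10,-17,-51,-1.66,100,-10,-17,-51,-1.66,100,-10,-17,-51,-1.66,100,-10,-17,-51,-1.66,100,-10,-17,-51,-1.66,100]

```text
time_s: 6.63
position: [0.4781, 0.1241, 0.2282]
orientation: [[-0.002, 0.408, 0.913], [-0.0, 0.913, -0.408], [-1.0, -0.001, -0.002]]
wrist_force: [0.6, 0.7, -0.8]
finger_gap: 0.0854
```

```bash
python3 go.py 0.39 0.29 0.24 -1
```

```text
shift [ -1.16  11.55 -14.81] turn -0.403 cur psi -24.1 pos [0.4781 0.1241 0.2282] gap 0.0854 F [ 0.6  0.7 -0.8] t 6.63 j [ 0.15 -0.23  1.99 -0.    1.38  0.57]
```

send_rows:
  plan: [-1.2,11.5,-14.8,-0.4,100,-1.2,11.5,-14.8,-0.4,100,-1.2,11.5,-14.8,-0.4,100,-1.2,11.5,-14.8,-0.4,100,-1.2,11.5,-14.8,-0.4,100,-1.2,11.5,-14.8,-0.4,100,-1.2,11.5,-14.8,-0.4,100,-1.2,11.5,-14.8,-0.4,100,-1.2,11.5,-14.8,-0.4,100,-1.2,11.5,-14.8,-0.4,100]

```text
time_s: 7.47
position: [0.3929, 0.2874, 0.241]
orientation: [[-0.001, 0.028, 1.0], [-0.001, 1.0, -0.028], [-1.0, -0.001, -0.001]]
wrist_force: [0.3, -0.0, 0.8]
finger_gap: 0.0857
```

```bash
cat > wm.py <<'E'
import sys
from m import *
s,c=snap('wrist',sys.argv[1]); print(s['position'].round(4))
for nm,lo,hi in [('green',(50,90,40),(80,255,255)),('blue',(105,110,60),(125,255,255))]:
    hsv=cv2.cvtColor(c['color'],cv2.COLOR_RGB2HSV);m=cv2.inRange(hsv,lo,hi)
    m=cv2.morphologyEx(m,cv2.MORPH_CLOSE,np.ones((25,25),np.uint8))
    for ct in cv2.findContours(m,cv2.RETR_EXTERNAL,cv2.CHAIN_APPROX_NONE)[0]:
        if cv2.contourArea(ct)<200: continue
        # convex hull pts: mean of centroid ray at mid height; hull centroid ~ mid-height centre
        M=cv2.moments(cv2.convexHull(ct));u=M['m10']/M['m00'],M['m01']/M['m00']
        p=onz(s,c,*u,.015);print(nm,np.round(u,1),cv2.contourArea(ct),p.round(4),round(float(np.hypot(p[0],p[1])),3))
E
python3 wm.py w6
```

```text
[0.3929 0.2874 0.241 ]
green [309.7 169.1] 1118.0 [0.3844 0.3308 0.015 ] 0.507
green [423.3 161.3] 1232.5 [0.5015 0.3354 0.015 ] 0.603
green [378.9 100.9] 1409.0 [0.4549 0.3947 0.015 ] 0.602
green [288.8  32.4] 1748.5 [0.3693 0.457  0.015 ] 0.588
blue [335.5 257.5] 906.5 [0.4097 0.2338 0.015 ] 0.472
```

View pics/w6.png

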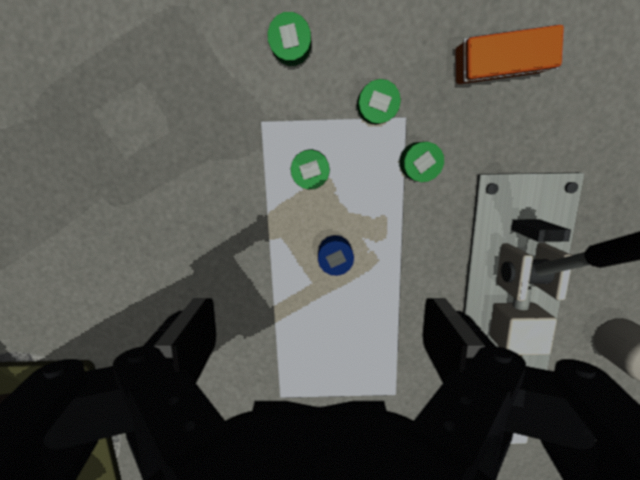

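The target green is at pixel (310,169), or (0.384, 0.331) and 0.507 m from the base; the other greens are about 0.59–0.60 m away. Blue is at (335,257).

```bash
python3 go.py 0.384 0.331 0.08 -1
```

```text
shift [16.12  4.33 -1.01] turn -0.011 cur psi -1.6 pos [0.393  0.2875 0.2412] gap 0.0855 F [-0.  -0.1  0.4] t 7.52 j [ 0.52 -0.25  1.99 -0.    1.4   0.55]
```

send_rows:
  plan: [3,4.3,-1,0,70,6,4.3,-1,0,70,9,4.3,-1,0,70,12,4.3,-1,0,70,15,4.3,-1,0,70,16,4.3,-1,0,70,16,4.3,-1,0,70,16,4.3,-1,0,70,16,4.3,-1,0,70,16,4.3,-1,0,70]

```text
time_s: 8.35
position: [0.3853, 0.3326, 0.0842]
orientation: [[0.004, 0.026, 1.0], [0.003, 1.0, -0.026], [-1.0, 0.003, 0.004]]
wrist_force: [0.6, 0.3, 0.4]
finger_gap: 0.06
```

```bash
python3 wm.py w7;python3 go.py 0.384 0.331 0.005 -1
```

```text
[0.3853 0.3326 0.0842]
green [317.3 262.2] 3019.5 [0.3845 0.3284 0.015 ] 0.506
green [505.1 248.5] 3481.0 [0.5039 0.3343 0.015 ] 0.605
green [437.1 154. ] 4020.0 [0.4569 0.3937 0.015 ] 0.603
green [282.6  41.6] 5326.0 [0.3691 0.4552 0.015 ] 0.586
blue [357.5 388.7] 1152.5 [0.4105 0.2323 0.015 ] 0.472
shift [ 7.9  -0.18 -0.13] turn -0.009 cur psi -1.5 pos [0.3851 0.3326 0.084 ] gap 0.0596 F [-1.   0.3 -0.3] t 8.4 j [ 0.61 -0.05  2.09  0.    1.1   0.63]
```

View pics/w7.png

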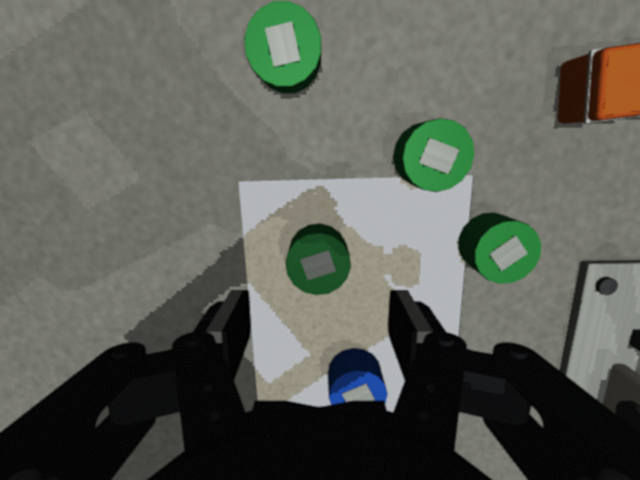

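send_rows:
  plan: [2,-0.3,-0.1,0,70,4,-0.3,-0.1,0,70,6,-0.3,-0.1,0,70,7.2,-0.3,-0.1,0,70,7.9,-0.3,-0.1,0,70,7.9,-0.3,-0.1,0,70,7.9,-0.3,-0.1,0,58,7.9,-0.3,-0.1,0,58,7.9,-0.3,-0.1,0,58,7.9,-0.3,-0.1,0,58]

```text
time_s: 9.23
position: [0.3832, 0.3293, 0.0036]
orientation: [[0.002, 0.026, 1.0], [0.001, 1.0, -0.026], [-1.0, 0.001, 0.002]]
wrist_force: [-1.1, 0.7, -0.4]
finger_gap: 0.0498
```

```bash
python3 wm.py w8;python3 go.py 0.384 0.331 0.005 -1
```

```text
[0.3832 0.3293 0.0036]
green [322.1 320.1] 7401.5 [0.3846 0.327  0.015 ] 0.505
green [610.2 303.9] 4692.5 [0.5034 0.3312 0.015 ] 0.603
green [522.9 147.8] 11832.0 [0.4592 0.3945 0.015 ] 0.605
green [263.9  12.6] 2297.5 [0.368  0.4399 0.015 ] 0.574
shift [-0.16  0.19  0.08] turn -0.009 cur psi -1.5 pos [0.3831 0.3291 0.0034] gap 0.0492 F [ 0.4 -0.8  0.1] t 9.28 j [ 0.6   0.07  2.13 -0.    0.94  0.63]
```

View pics/w8.png

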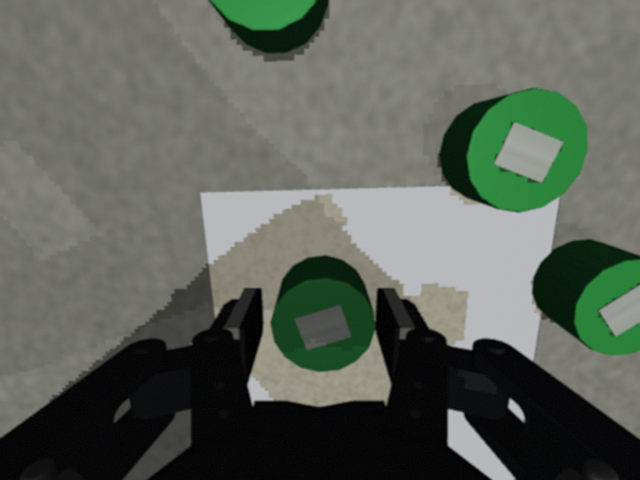

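Mount centred between pads. Close and lift.

send_rows:
  plan: [0,0,0,0,45,0,0,0,0,35,0,0,0,0,30,0,0,0,0,30,0,0,0,0,30,-1,0,0,0,30,-3,0,0,0,30,-6,0,0,0,30,-9,0,0,0,30,-9,0,0,0,30]

```text
time_s: 10.12
position: [0.3859, 0.3312, 0.0994]
orientation: [[0.009, 0.026, 1.0], [0.006, 1.0, -0.026], [-1.0, 0.007, 0.009]]
wrist_force: [2.1, 0.0, -0.3]
finger_gap: 0.0382
```

```bash
python3 - <<'E'
from h import *
s,c=snap('wrist','w9')
hsv=cv2.cvtColor(c['color'],cv2.COLOR_RGB2HSV)
print(s['position'],s['finger_gap'])
# height offset: top of mount in tool
for u in [(319,323),(319,330)]: print(hsv[u[1],u[0]])
E
python3 go.py 0.612 0.06 0.11 -1
```

```text
[0.38593713 0.33116799 0.09942323] 0.038161645029952014
[50  9 86]
[60 12 83]
shift [ -1.29 -26.43  23.42] turn -0.009 cur psi -1.5 pos [0.3848 0.3304 0.0969] gap 0.038 F [ 0.8 -0.2 -0.5] t 10.17 j [ 0.6  -0.07  2.09  0.    1.12  0.63]
```

View pics/w9.png

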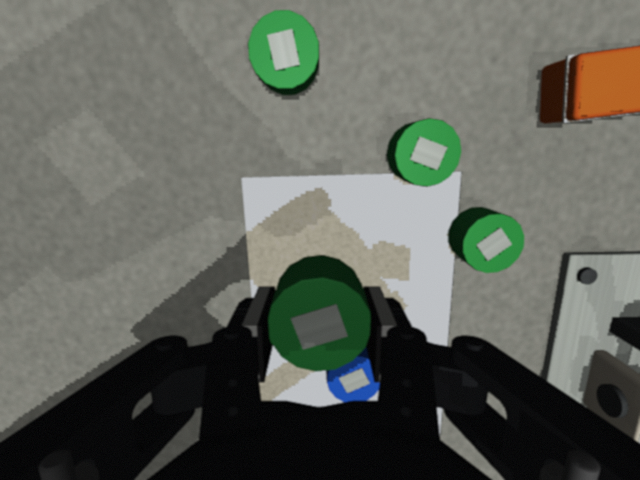

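send_rows:
  plan: [-3,-15,11,0,30,-6,-31,21.6,0,30,-6,-31,21.6,0,30,-6,-31,21.6,0,30,-6,-31,21.6,0,30,-6,-31,21.6,0,30,-6,-31,21.6,0,30,-6,-31,21.6,0,30,-6,-31,21.6,0,30,-6,-31,21.6,0,30]

```text
time_s: 11.0
position: [0.5929, 0.0083, 0.1529]
orientation: [[0.002, 0.031, 1.0], [-0.002, 1.0, -0.031], [-1.0, -0.002, 0.002]]
wrist_force: [-0.2, 0.4, 0.5]
finger_gap: 0.0386
```

```bash
python3 go.py 0.612 0.02 0.16 -1
python3 - <<'E'
from h import *
s,c=snap('wrist','w10')
E
```

```text
shift [-0.7   1.23  1.87] turn -0.013 cur psi -1.8 pos [0.5929 0.0083 0.1529] gap 0.0386 F [-0.2  0.4  0.5] t 11.0 j [-0.08  0.06  1.85 -0.    1.23 -0.04]
```

View pics/w10.png

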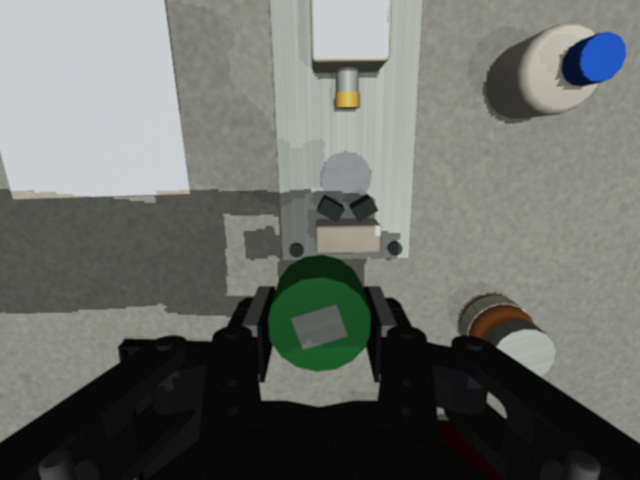

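Nest disc is centred at about (346,177), ram nose at (347,100), plate left edge u≈277, right edge about 413 at v≈170.

Run:
```python
from h import *
s,c=snap('wrist','w10b')
for n,u,z in [('nest',(346,177),.008),('ram tip',(347,107),.022),('ram2',(347,93),.031),('pl',(276,150),.008),('pr',(414,150),.008),('pl2',(281,258),.008),('pr2',(408,258),.008),('anv l',(316,222),.03),('anv r',(379,222),.03),('block',(312,60),.05),('blockr',(388,60),.05)]:
    print(n,onz(s,c,*u,z).round(4))
# mount in tool frame
M=np.array(c['tool_from_camera']);d=M[:3,:3]@np.array([(320-c['cx'])/c['fx'],(322-c['cy'])/c['fy'],1]);o=M[:3,3]
for x in (-.0245,-.02): print('mount tool',(o+d*(x-o[0])/d[0]).round(4))
```

```text
nest [0.6155 0.0512 0.008 ]
ram tip [0.6157 0.1031 0.022 ]
ram2 [0.6151 0.1115 0.031 ]
pl [0.5601 0.0741 0.008 ]
pr [0.6698 0.0708 0.008 ]
pl2 [ 0.5587 -0.0162  0.008 ]
pr2 [ 0.6685 -0.0196  0.008 ]
anv l [0.5903 0.0195 0.03  ]
anv r [0.6392 0.018  0.03  ]
block [0.5915 0.1293 0.05  ]
blockr [0.6398 0.1278 0.05  ]
mount tool [-0.0245  0.0041  0.0005]
mount tool [-0.02    0.0016  0.0005]
```

Run:
```python
from h import *
s,c=snap('wrist','w10c')
hsv=cv2.cvtColor(c['color'],cv2.COLOR_RGB2HSV);m=cv2.inRange(hsv,(50,90,20),(80,255,255))
col=np.where(m[:,315:326].any(1))[0];print(col.min(),col.max())
row=np.where(m[255:375].any(0))[0];print(row.min(),row.max())
M=np.array(c['tool_from_camera'])
def f(u,v,x):
    d=M[:3,:3]@np.array([(u-c['cx'])/c['fx'],(v-c['cy'])/c['fy'],1]);o=M[:3,3];return (o+d*(x-o[0])/d[0])
print(f(320,col.max()+.5,-.0245)+[0,.02,0], f(320,col.min()-.5,.0036)-[0,.02,0])
print(f(row.min(),322,-.0245),f(row.max(),322,-.0245))
```

```text
256 370
267 371
[-0.0245      0.00292026  0.00051475] [0.0036     0.00123246 0.00055925]
[-0.0245      0.00405477 -0.01943324] [-0.0245      0.00405953  0.01967348]
```

```bash
python3 go.py 0.615 0.057 0.0125 -1.8
```

```text
shift [13.86  4.46  2.46] turn 0.004 cur psi -1.6 pos [0.5895 0.013  0.1511] gap 0.0384 F [-0.3  0.9 -0.5] t 11.15 j [-0.07  0.06  1.86  0.    1.23 -0.04]
```

send_rows:
  plan: [0,4.4,2.4,0,30,3,4.4,2.4,0,30,6,4.4,2.4,0,30,8,4.4,2.4,0,30,9,4.4,2.4,0,30,9,4.4,2.4,0,30,9,4.4,2.4,0,30,9,4.4,2.4,0,30,9,4.4,2.4,0,30,9,4.4,2.4,0,30]

```text
time_s: 11.98
position: [0.6167, 0.0566, 0.0645]
orientation: [[0.003, 0.026, 1.0], [0.0, 1.0, -0.026], [-1.0, 0.0, 0.003]]
wrist_force: [0.1, 0.8, -0.6]
finger_gap: 0.0382
```

```bash
python3 go.py 0.615 0.057 0.0125 -1.8
python3 - <<'E'
from h import *
s,c=snap('wrist','w11')
E
```

```text
shift [ 5.2   0.04 -0.19] turn 0.005 cur psi -1.5 pos [0.6167 0.0566 0.0645] gap 0.0382 F [ 0.1  0.8 -0.6] t 11.98 j [0.   0.21 1.85 0.   1.08 0.03]
```

View pics/w11.png

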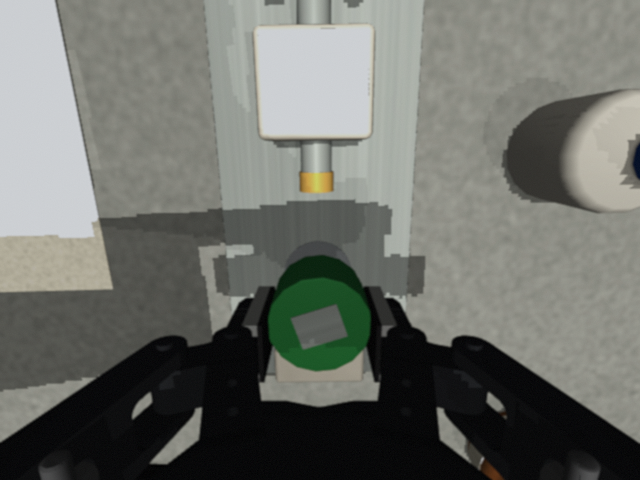

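send_rows:
  plan: [1,0.1,-0.15,0,30,2,0.1,-0.15,0,30,3,0.1,-0.15,0,30,4,0.1,-0.15,0,30,4.6,0.1,-0.15,0,30,4.9,0.1,-0.15,0,30,5.1,0.1,-0.15,0,30,5.1,0.1,-0.15,0,30,5.1,0.1,-0.15,0,30,5.1,0.1,-0.15,0,30]

```text
time_s: 12.87
position: [0.6142, 0.0576, 0.0116]
orientation: [[0.0, 0.026, 1.0], [0.0, 1.0, -0.026], [-1.0, 0.0, 0.0]]
wrist_force: [-2.0, 0.7, 0.5]
finger_gap: 0.0381
```

```bash
python3 go.py 0.615 0.057 0.0125 -1.8
python3 - <<'E'
from h import *
s,c=snap('wrist','w12')
E
```

```text
shift [-0.09 -0.06  0.08] turn 0.005 cur psi -1.5 pos [0.6142 0.0576 0.0116] gap 0.0381 F [-2.   0.7  0.5] t 12.87 j [0.01 0.28 1.87 0.   0.99 0.03]
```

View pics/w12.png

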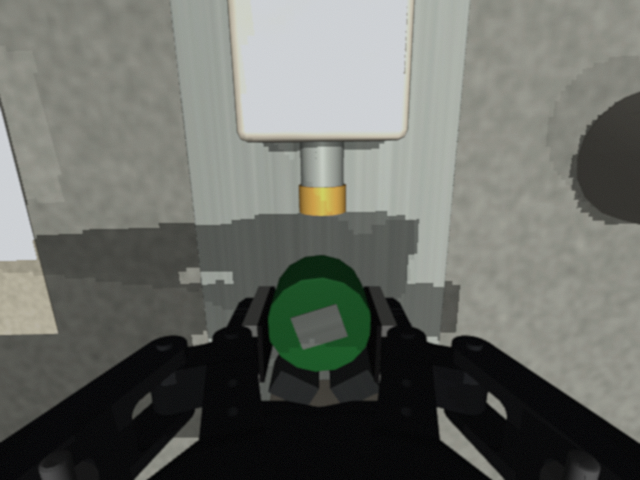

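send_rows:
  plan: [0,0,0,0,50,0,0,0,0,65,0,0,0,0,70,0,0,0,0,70,0,0,0,0,70,-1.5,0,0,0,70,-5,0,0,0,70,-9,0,0,0,70,-13,0,0,0,40,-17,0,0,0,0]

```text
time_s: 13.75
position: [0.6136, 0.0576, 0.1831]
orientation: [[-0.001, 0.026, 1.0], [0.0, 1.0, -0.026], [-1.0, 0.0, -0.001]]
wrist_force: [0.0, -0.7, -0.3]
finger_gap: 0.0363
```

```bash
python3 - <<'E'
from h import *
s,c=snap('wrist','w13')
E
python3 go.py 0.619 0.345 0.2 -1.8
```

```text
shift [-0.59 28.72 -0.7 ] turn 0.006 cur psi -1.5 pos [0.6187 0.0577 0.194 ] gap 0.0289 F [ 3.4 -1.4  6. ] t 13.8 j [0.01 0.08 1.76 0.   1.28 0.03]
```

View pics/w13.png

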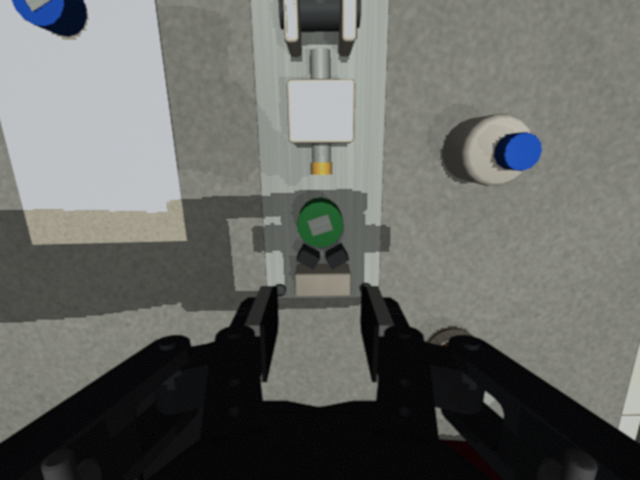

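send_rows:
  plan: [-1.5,4,-0.6,0,0,-1.5,8,-0.6,0,0,-1.5,11,-0.6,0,0,-1.5,12,-0.6,0,0,-1.5,12,-0.6,0,0,-1.5,12,-0.6,0,0,-1.5,12,-0.6,0,0,-1.5,12,-0.6,0,0,-1.5,12,-0.6,0,0,-1.5,12,-0.6,0,0]

```text
time_s: 14.63
position: [0.6113, 0.1766, 0.1964]
orientation: [[-0.0, 0.027, 1.0], [-0.0, 1.0, -0.027], [-1.0, -0.0, -0.0]]
wrist_force: [0.4, -0.5, -1.4]
finger_gap: 0.0002
```

```bash
python3 - <<'E'
from h import *
s,c=snap('wrist','w14')
for h in [(.62,.221)]:
  for y,z in [(0,0),(.041,.075),(.067,.123)]: print(proj(s,c,np.array([h[0]+y*.027,h[1]+y,.035+z])))
E
python3 go.py 0.619 0.345 0.2 -1.8
```

```text
(np.float64(327.625655172702), np.float64(172.7894660457058))
(np.float64(330.9078658483241), np.float64(115.08584085718896))
(np.float64(334.7670179969342), np.float64(47.705917459346665))
shift [-0.35 16.83  0.31] turn 0.004 cur psi -1.6 pos [0.6113 0.1768 0.1965] gap -0.0002 F [ 0.6 -0.4 -0.7] t 14.68 j [ 0.2   0.12  1.72 -0.    1.31  0.22]
```

View pics/w14.png

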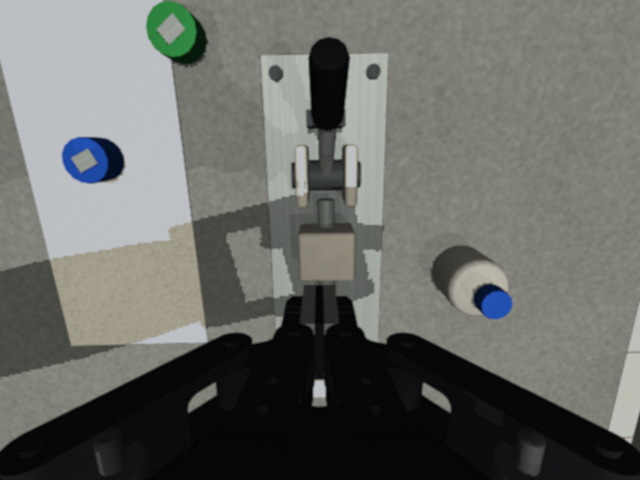

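send_rows:
  plan: [0,4,0.4,0,0,0,8,0.4,0,0,0,12,0.4,0,0,0,16,0.4,0,0,0,17,0.4,0,0,2,17,0.4,0,0,4,17,0.4,0,0,6,17,0.4,0,0,7,17,0.4,0,0,7,17,0.4,0,0]

```text
time_s: 15.52
position: [0.6178, 0.3461, 0.1226]
orientation: [[-0.006, 0.027, 1.0], [-0.003, 1.0, -0.027], [-1.0, -0.003, -0.006]]
wrist_force: [0.2, -1.1, -0.1]
finger_gap: 0.0001
```

```bash
python3 go.py 0.617 0.205 0.125 -1.8
```

```text
shift [ -0.2  -14.11   0.29] turn 0.005 cur psi -1.5 pos [0.6178 0.3461 0.1226] gap 0.0001 F [ 0.2 -1.1 -0.1] t 15.52 j [ 0.43  0.33  1.59 -0.    1.22  0.46]
```

Push in gradually, near the end slowly.

send_rows:
  plan: [0,-2,0.2,0,0,0,-4,0.2,0,0,0,-5.5,0.2,0,0,0,-7,0.2,0,0,0,-8.5,0.2,0,0,0,-10,0.2,0,0,0,-11.2,0.2,0,0,0,-12.2,0.2,0,0,0,-13,0.2,0,0,0,-13,0.2,0,0]

```text
time_s: 16.35
position: [0.6209, 0.2179, 0.1314]
orientation: [[0.008, 0.028, 1.0], [0.004, 1.0, -0.028], [-1.0, 0.005, 0.008]]
wrist_force: [0.8, 5.8, 6.8]
finger_gap: 0.0
```

```bash
python3 go.py 0.617 0.205 0.125 -1.8;python3 - <<'E'
from h import *
snap('side','s15');c=cv2.imread('pics/s15.png');cv2.imwrite('pics/s15c.png',cv2.resize(c[220:370,220:420],None,fx=4,fy=4,interpolation=cv2.INTER_CUBIC))
snap('wrist','w15')
E
```

```text
shift [ 0.63 -1.3  -0.36] turn 0.004 cur psi -1.6 pos [0.6209 0.2179 0.1314] gap 0.0 F [0.8 5.8 6.8] t 16.35 j [0.26 0.21 1.72 0.   1.2  0.28]
```

View pics/s15c.png

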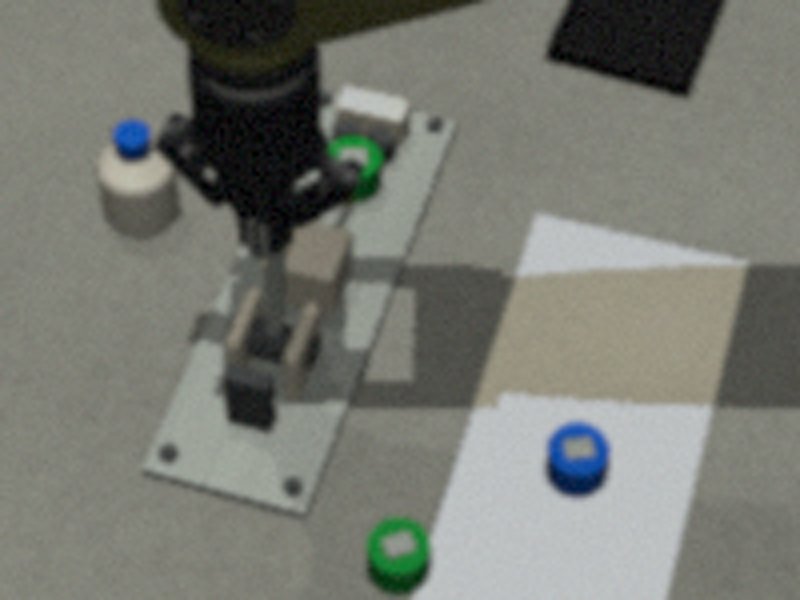

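send_rows:
  plan: [0.2,-0.4,-0.2,0,0,0.4,-0.8,-0.2,0,0,0.4,-1.2,-0.2,0,0,0.4,-1.5,-0.2,0,0,0.4,-1.8,-0.2,0,0,0.4,-1.8,-0.2,0,0,0.4,-1.8,-0.2,0,0,0.4,-1.8,-0.2,0,0,0.4,-1.8,-0.2,0,0,0.4,-1.8,-0.2,0,0]

```text
time_s: 17.28
position: [0.6185, 0.202, 0.1259]
orientation: [[0.008, 0.026, 1.0], [0.006, 1.0, -0.027], [-1.0, 0.006, 0.008]]
wrist_force: [3.6, 7.6, -0.5]
finger_gap: -0.0002
```

```bash
python3 go.py 0.617 0.2 0.125 -1.8
```

```text
shift [ 0.09 -0.2  -0.14] turn 0.005 cur psi -1.5 pos [0.6185 0.202  0.1259] gap -0.0002 F [ 3.6  7.6 -0.5] t 17.28 j [0.23 0.2  1.74 0.   1.18 0.26]
```

send_rows:
  plan: [0,-0.2,0,0,0,0,-0.4,0,0,0,0,-0.6,0,0,0,0,-0.8,0,0,0,0,-0.8,0,0,0,0,-0.8,0,0,0,0,-0.8,0,0,0,0,-0.8,0,0,0,0,-0.8,0,0,0,0,-0.8,0,0,0]

```text
time_s: 18.12
position: [0.6185, 0.1999, 0.1258]
orientation: [[0.011, 0.026, 1.0], [0.018, 0.999, -0.027], [-1.0, 0.018, 0.01]]
wrist_force: [7.2, 26.5, -4.0]
finger_gap: 0.0
```

```bash
python3 go.py 0.617 0.2 0.125 -1.8
python3 - <<'E'
from h import *
snap('scene','s16');c=cv2.imread('pics/s16.png');cv2.imwrite('pics/s16c.png',cv2.resize(c[190:340,260:460],None,fx=4,fy=4,interpolation=cv2.INTER_CUBIC))
snap('wrist','w16')
E
```

```text
shift [ 0.08  0.   -0.15] turn 0.005 cur psi -1.5 pos [0.6185 0.1999 0.1258] gap 0.0 F [ 7.2 26.5 -4. ] t 18.12 j [0.22 0.2  1.75 0.02 1.18 0.24]
```

View pics/s16c.png

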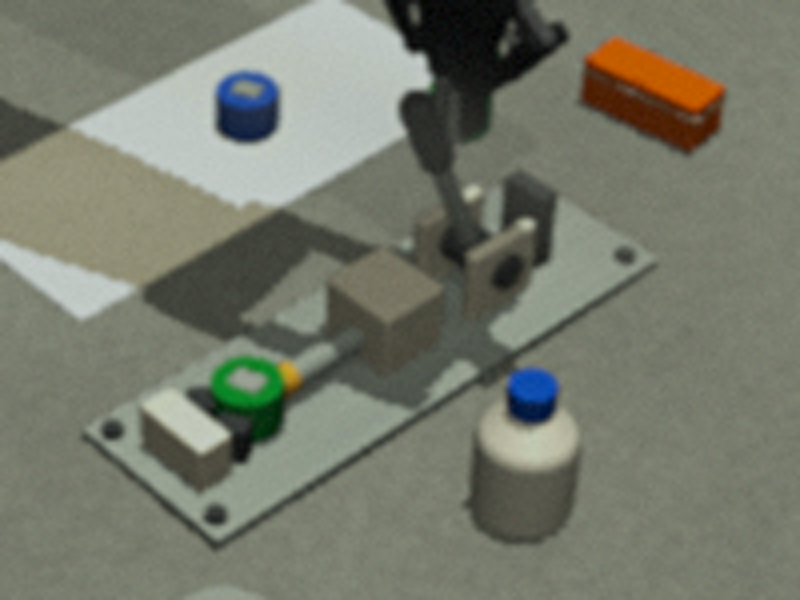

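The lever is at its stop (26 N, stalled), with the ram nose on the green mount against the anvil. Hold a little longer, then let it return.

send_rows:
  plan: [0,0,0,0,0,0,0,0,0,0,0,0,0,0,0,0,0,0,0,0,0,1,0,0,0,0,2.5,0,0,0,0,4.5,0,0,0,0,6.5,0,0,0,0,8.5,0,0,0,0,10.5,0,0,0]

```text
time_s: 19.05
position: [0.6189, 0.2976, 0.124]
orientation: [[0.002, 0.027, 1.0], [0.001, 1.0, -0.027], [-1.0, 0.001, 0.002]]
wrist_force: [-0.4, 1.5, -1.4]
finger_gap: -0.0001
```

send_rows:
  plan: [0,2,0,0,0,0,4.5,0,0,0,-2,4.5,0,0,0,-6,4.5,0,0,0,-8,4.5,0,0,0,-8,2,0,0,0,-8,-2,0,0,0,-8,-6,0,0,0,-8,-10,0,0,0,-8,-14,0,0,0]

```text
time_s: 19.88
position: [0.6147, 0.1546, 0.2042]
orientation: [[0.002, 0.026, 1.0], [-0.0, 1.0, -0.026], [-1.0, 0.0, 0.002]]
wrist_force: [0.5, -0.7, -0.1]
finger_gap: -0.0001
```

```bash
python3 go.py 0.614 0.054 0.2 -1.8;  python3 - <<'E'
from h import *
snap('scene','s17');c=cv2.imread('pics/s17.png');cv2.imwrite('pics/s17c.png',cv2.resize(c[170:340,240:460],None,fx=3,fy=3,interpolation=cv2.INTER_CUBIC))
E
```

```text
shift [  0.42 -10.05   0.19] turn 0.006 cur psi -1.5 pos [0.6147 0.1546 0.2042] gap -0.0001 F [ 0.5 -0.7 -0.1] t 19.88 j [ 0.16  0.11  1.72 -0.    1.32  0.19]
```

View pics/s17c.png

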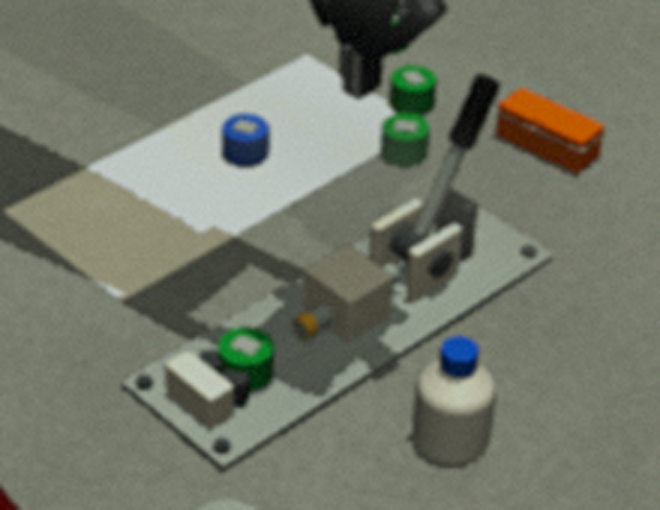

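Lever at rest, green on the nest. Go back over it.

send_rows:
  plan: [0,-4,0,0,70,0,-8,0,0,70,0,-10.4,0.1,0,70,2,-10.4,0.1,0,70,5,-10.4,0.1,0,70,8,-10.4,0.1,0,70,11,-10.4,0.1,0,70,12,-10.4,0.1,0,70,12,-10.4,0.1,0,70,12,-10.4,0.1,0,70]

```text
time_s: 20.77
position: [0.6135, 0.0524, 0.0836]
orientation: [[0.001, 0.026, 1.0], [-0.0, 1.0, -0.026], [-1.0, -0.0, 0.001]]
wrist_force: [-0.6, 0.1, 0.6]
finger_gap: 0.0596
```

```bash
python3 wm.py w18; python3 go.py 0.6148 0.050 0.0118 -1.8
```

```text
[0.6135 0.0524 0.0836]
green [320.  265.4] 3655.0 [0.6142 0.0459 0.015 ] 0.616
shift [ 7.32 -0.25  0.01] turn 0.005 cur psi -1.5 pos [0.6145 0.0525 0.085 ] gap 0.0597 F [ 0.  -0.5 -0.2] t 20.82 j [-0.    0.18  1.85 -0.    1.11  0.02]
```

View pics/w18.png

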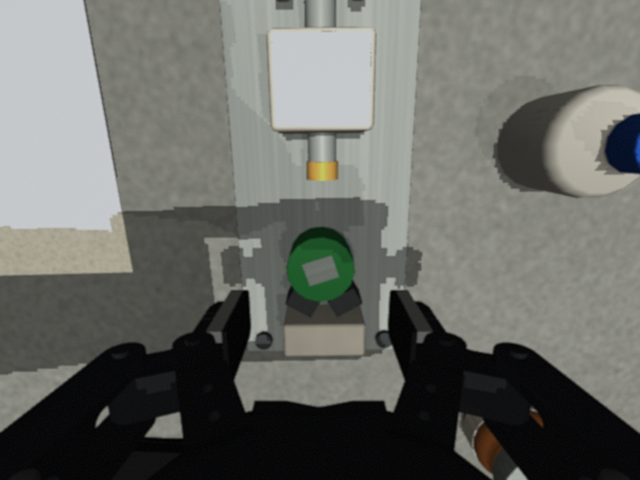

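send_rows:
  plan: [2,-0.3,0,0,70,4,-0.3,0,0,70,6,-0.3,0,0,70,7,-0.3,0,0,70,7.2,-0.3,0,0,70,7.2,-0.3,0,0,55,7.2,-0.3,0,0,40,7.2,-0.3,0,0,30,7.2,-0.3,0,0,30,7.2,-0.3,0,0,30]

```text
time_s: 21.65
position: [0.6146, 0.0497, 0.0127]
orientation: [[0.004, 0.026, 1.0], [0.0, 1.0, -0.026], [-1.0, 0.0, 0.004]]
wrist_force: [0.2, 1.0, 6.3]
finger_gap: 0.0384
```

```bash
python3 go.py 0.6148 0.050 0.0118 -1.8
python3 - <<'E'
from h import *
snap('wrist','w19')
E
```

```text
shift [0.09 0.03 0.02] turn 0.005 cur psi -1.5 pos [0.6146 0.0497 0.0127] gap 0.0384 F [0.2 1.  6.3] t 21.65 j [-0.01  0.27  1.87  0.    0.99  0.02]
```

View pics/w19.png

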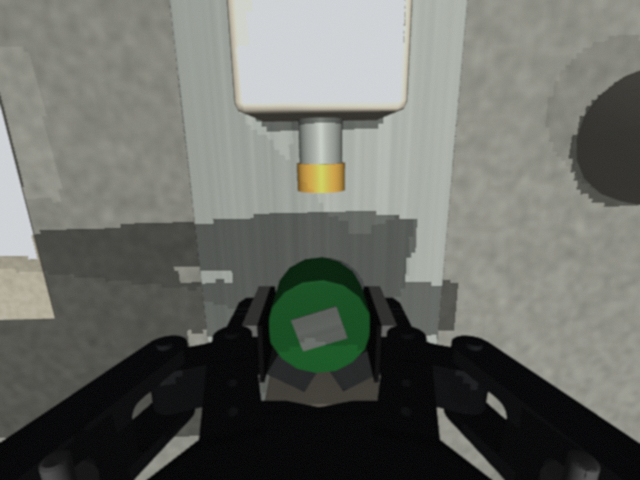

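send_rows:
  plan: [-1,0,0,0,30,-3,0,0,0,30,-6,0,0,0,30,-10,0,0,0,30,-12,-4,-2,0,30,-12,-8,-5,0,30,-12,-12,-8,0,30,-12,-15,-11,0,30,-12,-18,-14,0,30,-12,-21,-17,0,30]

```text
time_s: 22.53
position: [0.4539, -0.1392, 0.1309]
orientation: [[-0.0, 0.025, 1.0], [-0.0, 1.0, -0.025], [-1.0, -0.0, -0.0]]
wrist_force: [0.3, -2.0, -0.3]
finger_gap: 0.0383
```

```bash
python3 go.py 0.4530 -0.262 0.13 -3
python3 - <<'E'
from h import *
snap('wrist','w20')
E
```

```text
shift [  0.09 -12.28   0.22] turn 0.027 cur psi -1.5 pos [ 0.4539 -0.1392  0.1309] gap 0.0383 F [ 0.3 -2.  -0.3] t 22.53 j [-0.41 -0.19  2.13 -0.    1.2  -0.38]
```

View pics/w20.png

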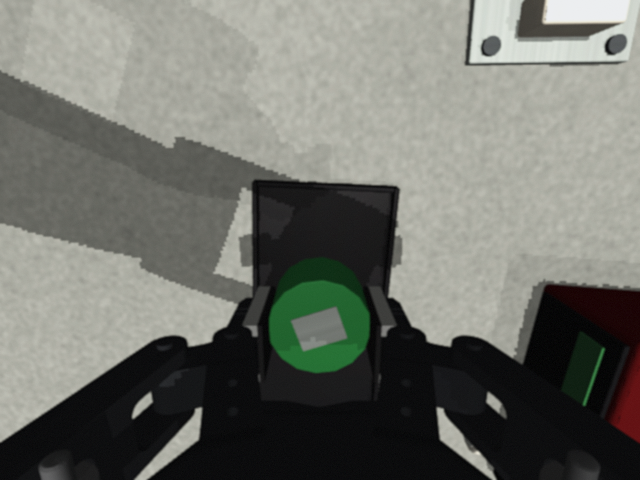

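Run:
```python
from h import *
s,c=snap('wrist','w20b')
a=onz(s,c,254,182,.014);b=onz(s,c,397.5,188,.014);l=onz(s,c,254,270,.014);r=onz(s,c,391,270,.014);print(a,b,l,r,(a+b)/2)
d=(b-a)/np.linalg.norm(b-a);print('yaw',np.degrees(np.arctan2(d[1],d[0])),'len',np.linalg.norm(b-a));n=np.array([d[1],-d[0],0])
for k in (.065,.115,.165): print(k,((a+b)/2+n*k).round(4))
```

```text
[ 0.40243768 -0.10040496  0.014     ] [ 0.50775023 -0.10778867  0.014     ] [ 0.39692603 -0.16901745  0.014     ] [ 0.50473445 -0.17193783  0.014     ] [ 0.45509396 -0.10409681  0.014     ]
yaw -4.010579883068476 len 0.10557107316243411
0.065 [ 0.4505 -0.1689  0.014 ]
0.115 [ 0.4471 -0.2188  0.014 ]
0.165 [ 0.4436 -0.2687  0.014 ]
```

send_rows:
  plan: [0,-4,-0.2,0,30,0,-8,-0.2,0,30,1,-12,-0.2,0,30,3,-12.3,-0.2,0,30,5,-12.3,-0.2,0,30,7,-12.3,-0.2,0,30,7.5,-12.3,-0.2,0,30,7.5,-12.3,-0.2,0,30,7.5,-12.3,-0.2,0,30,7.5,-12.3,-0.2,0,30]

```text
time_s: 23.47
position: [0.4517, -0.2615, 0.0571]
orientation: [[0.002, 0.025, 1.0], [-0.002, 1.0, -0.025], [-1.0, -0.001, 0.002]]
wrist_force: [-1.2, -0.6, -0.8]
finger_gap: 0.0383
```

```bash
python3 go.py 0.449 -0.262 0.0095 -3
python3 - <<'E'
from h import *
snap('wrist','w21')
E
```

```text
shift [ 4.76 -0.05 -0.28] turn 0.027 cur psi -1.5 pos [ 0.4517 -0.2615  0.0571] gap 0.0383 F [-1.2 -0.6 -0.8] t 23.47 j [-0.63  0.02  2.08 -0.    1.05 -0.6 ]
```

View pics/w21.png

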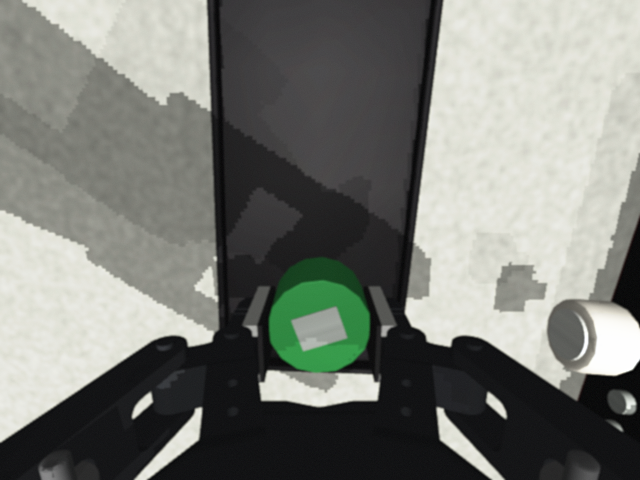

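send_rows:
  plan: [1,0.8,-0.3,0,30,2,0.8,-0.3,0,30,3,0.8,-0.3,0,30,4,0.8,-0.3,0,30,4.5,0.8,-0.3,0,30,4.7,0.8,-0.3,0,30,4.7,0.8,-0.3,0,30,4.7,0.8,-0.3,0,30,4.7,0.8,-0.3,0,30,4.7,0.8,-0.3,0,30]

```text
time_s: 24.35
position: [0.447, -0.2525, 0.0088]
orientation: [[-0.003, 0.026, 1.0], [0.002, 1.0, -0.026], [-1.0, 0.002, -0.003]]
wrist_force: [-4.9, 5.1, 10.4]
finger_gap: 0.038
```

```bash
python3 go.py 0.449 -0.254 0.0095 -3
python3 - <<'E'
from h import *
snap('wrist','w22')
E
```

```text
shift [-0.07 -0.15  0.21] turn 0.026 cur psi -1.5 pos [ 0.447  -0.2525  0.0088] gap 0.038 F [-4.9  5.1 10.4] t 24.35 j [-0.62  0.08  2.11  0.    0.96 -0.59]
```

View pics/w22.png

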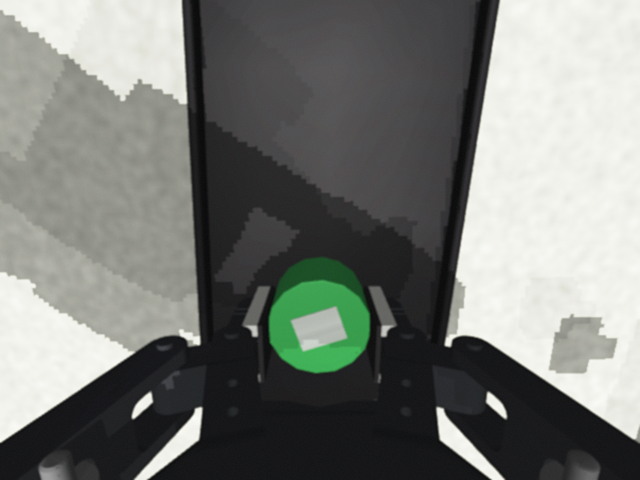

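Seated on the tray floor (10 N). Release and rise.

send_rows:
  plan: [0,0,0,0,48,0,0,0,0,56,0,0,0,0,58,0,0,0,0,58,0,0,0,0,58,-2,0,0,0,58,-6,0,0,0,58,-10,0,0,0,58,-14,0,0,0,58,-15,0,0,0,58]

```text
time_s: 25.23
position: [0.451, -0.2553, 0.1663]
orientation: [[0.01, 0.026, 1.0], [-0.007, 1.0, -0.026], [-1.0, -0.007, 0.01]]
wrist_force: [0.8, -1.1, 1.7]
finger_gap: 0.0497
```

```bash
python3 wm.py w23; python3 m.py | grep -E "green|blue"; python3 go.py 0.41 0.19 0.18 -2
```

```text
[ 0.451  -0.2553  0.1663]
green [312.6 223.6] 2010.0 [ 0.4472 -0.2539  0.015 ] 0.514
green [585.5 192.7] 336.5 [ 0.6789 -0.2336  0.015 ] 0.718
scene green [369.3 178.8] [ 14  16 189] [0.3689 0.4508 0.018 ] 0.582
scene green [376.4 206.2] [ 18  31 397] [0.4724 0.3698 0.018 ] 0.6
scene green [155.8 317.3] [ 20  23 329] [ 0.4422 -0.2509  0.018 ] 0.508
scene blue [550.8 204.2] [  70   56 2672] [0.7673 0.705  0.018 ] 1.042
scene blue [321.3 215.8] [ 15  17 203] [0.4084 0.2374 0.018 ] 0.472
scene blue [392.9 287.8] [ 13  13 131] [0.7078 0.1727 0.018 ] 0.729
side green [388.8 200.6] [ 13  15 167] [ 0.446  -0.2528  0.018 ] 0.513
side green [319.  358.5] [ 15  19 195] [0.497 0.339 0.018] 0.602
side green [330.5 383.4] [ 16  19 185] [0.4521 0.3948 0.018 ] 0.6
side green [358.8 415.9] [ 17  20 223] [0.3682 0.4541 0.018 ] 0.585
side blue [252.4 254.1] [ 9  9 67] [0.7737 0.0721 0.018 ] 0.777
side blue [363.8 334.5] [ 15  17 183] [0.4078 0.2408 0.018 ] 0.474
side blue [152.3 457.4] [  72   48 3077] [0.774  0.6729 0.018 ] 1.026
shift [-2.13 44.23 -4.98] turn 0.009 cur psi -1.5 pos [ 0.4483 -0.2534  0.1595] gap 0.0495 F [-0.6  0.8 -0.2] t 25.38 j [-0.62 -0.12  2.02  0.    1.24 -0.59]
```

View pics/w23.png

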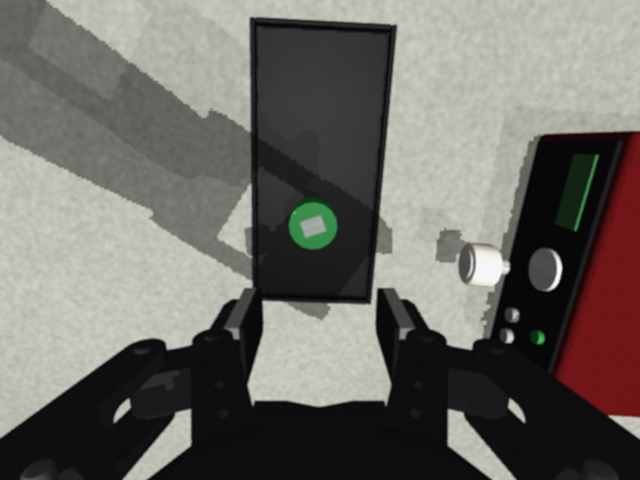

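Green stands flat in the tray at pixel (313,225), and the knob is still pulled out. Now blue.

send_rows:
  plan: [-2,44,-4.6,0,70,-2,44,-4.6,0,70,-2,44,-4.6,0,70,-2,44,-4.6,0,70,-2,44,-4.6,0,70,-2,44,-4.6,0,70,-2,44,-4.6,0,70,-2,44,-4.6,0,70,-2,44,-4.6,0,70,-2,44,-4.6,0,70]

```text
time_s: 26.22
position: [0.413, 0.1635, 0.1744]
orientation: [[-0.004, 0.026, 1.0], [-0.001, 1.0, -0.026], [-1.0, -0.001, -0.004]]
wrist_force: [1.9, -0.4, 0.3]
finger_gap: 0.0596
```

```bash
python3 wm.py w24; python3 go.py 0.409 0.234 0.08 -1.5
```

```text
[0.413  0.1635 0.1744]
green [431.3   8.8] 784.5 [0.5015 0.3276 0.015 ] 0.599
blue [312.5 136.6] 1883.0 [0.409  0.2376 0.015 ] 0.473
shift [ 9.53  6.37 -0.4 ] turn 0.007 cur psi -1.1 pos [0.4122 0.1698 0.175 ] gap 0.0597 F [-2.1  3.   1.6] t 26.27 j [ 0.27 -0.31  2.15  0.01  1.3   0.29]
```

View pics/w24.png

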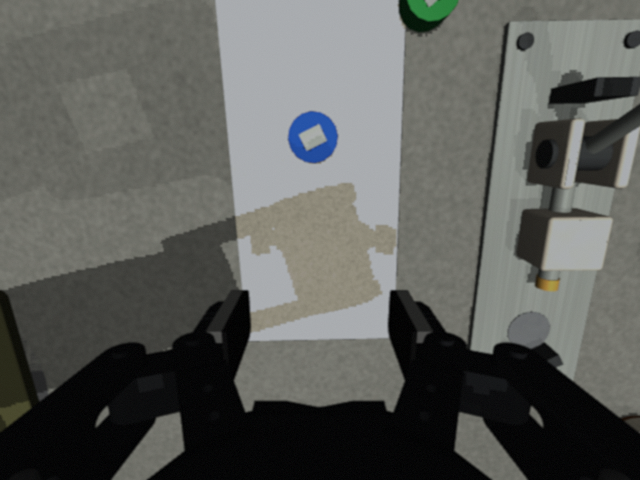

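send_rows:
  plan: [2,4,-0.4,0,70,4,6.4,-0.4,0,70,6,6.4,-0.4,0,70,8,6.4,-0.4,0,70,9.5,6.4,-0.4,0,70,9.5,6.4,-0.4,0,70,9.5,6.4,-0.4,0,70,9.5,6.4,-0.4,0,70,9.5,6.4,-0.4,0,70,9.5,6.4,-0.4,0,70]

```text
time_s: 27.1
position: [0.4137, 0.2261, 0.0835]
orientation: [[0.002, 0.026, 1.0], [0.001, 1.0, -0.026], [-1.0, 0.001, 0.002]]
wrist_force: [0.1, 0.1, 0.9]
finger_gap: 0.0595
```

```bash
python3 wm.py w25; python3 go.py 0.409 0.234 0.0035 -1.5
```

```text
[0.4137 0.2261 0.0835]
green [477.7  55.7] 5013.5 [0.5037 0.3387 0.015 ] 0.607
blue [310.5 244.2] 3113.0 [0.4088 0.234  0.015 ] 0.471
shift [ 7.99  0.77 -0.5 ] turn -0.0 cur psi -1.5 pos [0.4137 0.2261 0.0834] gap 0.0597 F [ 0.7  0.4 -0.2] t 27.15 j [ 0.39 -0.14  2.17  0.    1.1   0.41]
```

View pics/w25.png

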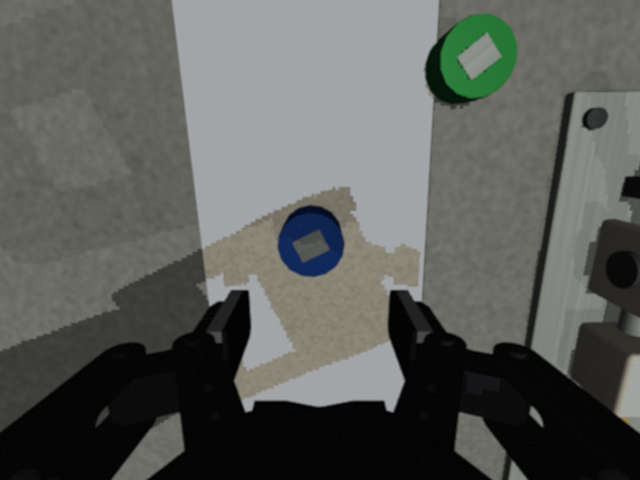

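send_rows:
  plan: [1.5,0.9,-0.5,0,70,3.5,0.9,-0.5,0,70,5.5,0.9,-0.5,0,70,7,0.9,-0.5,0,70,7.9,0.9,-0.5,0,70,7.9,0.9,-0.5,0,70,7.9,0.9,-0.5,0,58,7.9,0.9,-0.5,0,58,7.9,0.9,-0.5,0,58,7.9,0.9,-0.5,0,58]

```text
time_s: 27.98
position: [0.4091, 0.2355, 0.0045]
orientation: [[0.002, 0.026, 1.0], [0.001, 1.0, -0.026], [-1.0, 0.001, 0.002]]
wrist_force: [-0.4, -0.5, 0.6]
finger_gap: 0.0493
```

```bash
python3 wm.py w26; python3 go.py 0.409 0.2355 0.0035 -1.5
```

```text
[0.4091 0.2355 0.0045]
green [591.2  45.6] 6013.5 [0.5044 0.3337 0.015 ] 0.605
blue [319.2 324.5] 7144.5 [0.4091 0.2307 0.015 ] 0.47
shift [0.08 0.01 0.01] turn 0.0 cur psi -1.5 pos [0.4089 0.2354 0.0043] gap 0.0494 F [ 0.1  1.1 -0.4] t 28.03 j [ 0.41 -0.    2.21 -0.    0.94  0.43]
```

View pics/w26.png

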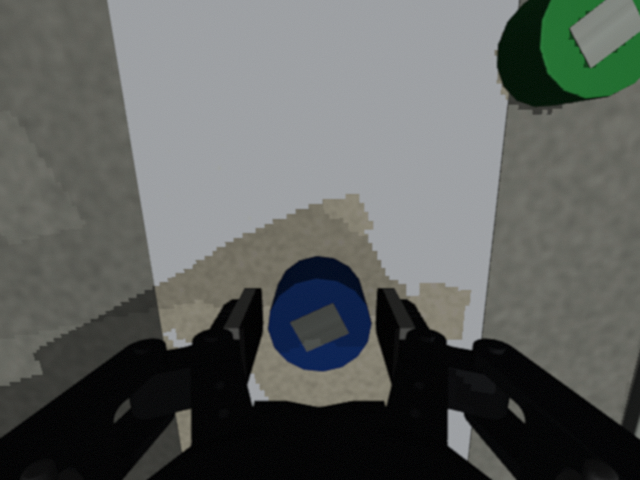

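send_rows:
  plan: [0,0,0,0,45,0,0,0,0,35,0,0,0,0,30,0,0,0,0,30,0,0,0,0,30,-1,0,0,0,30,-3,0,0,0,30,-6,0,0,0,30,-10,0,0,0,30,-12,0,0,0,30]

```text
time_s: 28.87
position: [0.4096, 0.2358, 0.1278]
orientation: [[0.005, 0.026, 1.0], [0.002, 1.0, -0.026], [-1.0, 0.002, 0.005]]
wrist_force: [0.9, 0.5, -0.3]
finger_gap: 0.0382
```

```bash
python3 go.py 0.6145 0.0575 0.11 -1.8
```

```text
shift [  1.84 -17.29  20.94] turn 0.006 cur psi -1.5 pos [0.4096 0.2358 0.1278] gap 0.0382 F [ 0.9  0.5 -0.3] t 28.87 j [ 0.41 -0.19  2.14  0.    1.19  0.43]
```

send_rows:
  plan: [0,-3,3.5,0,30,0,-6,7,0,30,0,-9,11,0,30,0,-12,14.5,0,30,0,-15,18,0,30,1.8,-17.3,20.9,0,30,1.8,-17.3,20.9,0,30,1.8,-17.3,20.9,0,30,1.8,-17.3,20.9,0,30,1.8,-17.3,20.9,0,30]

```text
time_s: 29.7
position: [0.6118, 0.0571, 0.1052]
orientation: [[-0.001, 0.026, 1.0], [0.0, 1.0, -0.026], [-1.0, 0.0, -0.001]]
wrist_force: [-0.3, 0.6, -1.0]
finger_gap: 0.0382
```

```bash
python3 go.py 0.6145 0.0575 0.05 -1.8
```

```text
shift [5.52 0.05 0.27] turn 0.005 cur psi -1.5 pos [0.6118 0.0571 0.1052] gap 0.0382 F [-0.3  0.6 -1. ] t 29.7 j [0.01 0.16 1.84 0.   1.15 0.03]
```

send_rows:
  plan: [1.5,0,0.2,0,30,3,0,0.2,0,30,4.5,0,0.2,0,30,5.5,0,0.2,0,30,5.5,0,0.2,0,30,5.5,0,0.2,0,30,5.5,0,0.2,0,30,5.5,0,0.2,0,30,5.5,0,0.2,0,30,5.5,0,0.2,0,30]

```text
time_s: 30.53
position: [0.6152, 0.0567, 0.0513]
orientation: [[0.002, 0.026, 1.0], [-0.0, 1.0, -0.026], [-1.0, 0.0, 0.002]]
wrist_force: [0.1, 0.4, -0.2]
finger_gap: 0.0381
```

```bash
python3 go.py 0.6145 0.0575 0.0122 -1.8;python3 wm.py w27
```

```text
shift [ 3.91  0.08 -0.08] turn 0.005 cur psi -1.5 pos [0.6152 0.0567 0.0513] gap 0.0381 F [ 0.1  0.4 -0.2] t 30.53 j [ 0.01  0.23  1.86 -0.    1.06  0.03]
[0.6152 0.0567 0.0513]
blue [319.  323.8] 7362.5 [0.6146 0.0264 0.015 ] 0.615
```

View pics/w27.png

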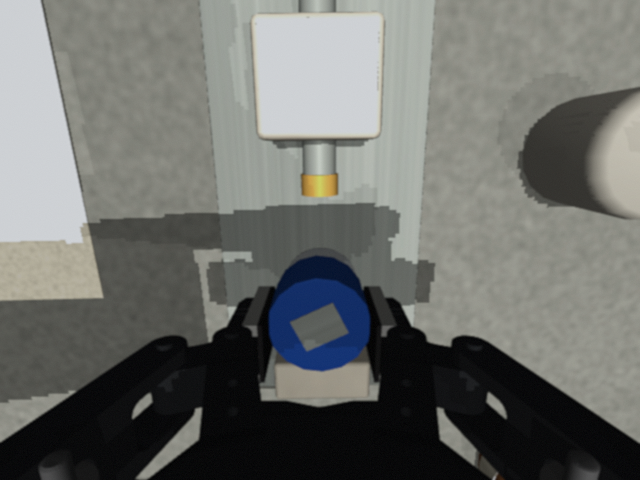

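send_rows:
  plan: [1,0.1,0,0,30,2,0.1,0,0,30,3,0.1,0,0,30,3.5,0.1,0,0,30,3.8,0.1,0,0,30,3.9,0.1,0,0,30,3.9,0.1,0,0,30,3.9,0.1,0,0,30,3.9,0.1,0,0,30,3.9,0.1,0,0,30]

```text
time_s: 31.42
position: [0.613, 0.0576, 0.0124]
orientation: [[-0.005, 0.026, 1.0], [-0.0, 1.0, -0.026], [-1.0, -0.0, -0.005]]
wrist_force: [-11.6, -0.4, 14.8]
finger_gap: 0.0385
```

```bash
python3 go.py 0.6145 0.0575 0.0122 -1.8;python3 wm.py w28
```

```text
shift [ 0.02 -0.01  0.15] turn 0.006 cur psi -1.5 pos [0.613  0.0576 0.0124] gap 0.0385 F [-11.6  -0.4  14.8] t 31.42 j [ 0.01  0.28  1.87 -0.    1.    0.03]
[0.613  0.0576 0.0124]
blue [318.8 324.3] 7448.5 [0.6128 0.0486 0.015 ] 0.615
```

View pics/w28.png

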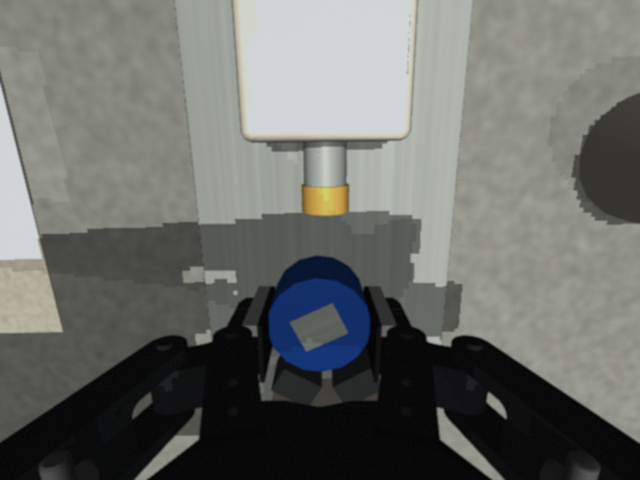

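send_rows:
  plan: [-0.1,0,0,0,50,-0.1,0,0,0,65,-0.1,0,0,0,70,-0.1,0,0,0,70,-0.1,0,0,0,70,-1.5,0,0,0,70,-5,0,0,0,70,-9,0,0,0,70,-13,0,0,0,40,-18,0,0,0,0]

```text
time_s: 32.3
position: [0.6141, 0.0577, 0.1853]
orientation: [[-0.0, 0.026, 1.0], [0.0, 1.0, -0.026], [-1.0, 0.0, -0.0]]
wrist_force: [1.2, -0.7, 0.2]
finger_gap: 0.0367
```

```bash
python3 wm.py w29; python3 go.py 0.618 0.345 0.2 -1.6
```

```text
[0.6141 0.0577 0.1853]
blue [318.4 224.2] 1583.5 [0.6135 0.0551 0.015 ] 0.616
blue [519.3 151.1] 1059.0 [0.7894 0.1156 0.015 ] 0.798
shift [-0.31 28.71 -0.87] turn 0.002 cur psi -1.5 pos [0.6194 0.0578 0.1969] gap 0.0291 F [3.4 1.5 6.1] t 32.35 j [ 0.01  0.08  1.76 -0.    1.29  0.03]
```

View pics/w29.png

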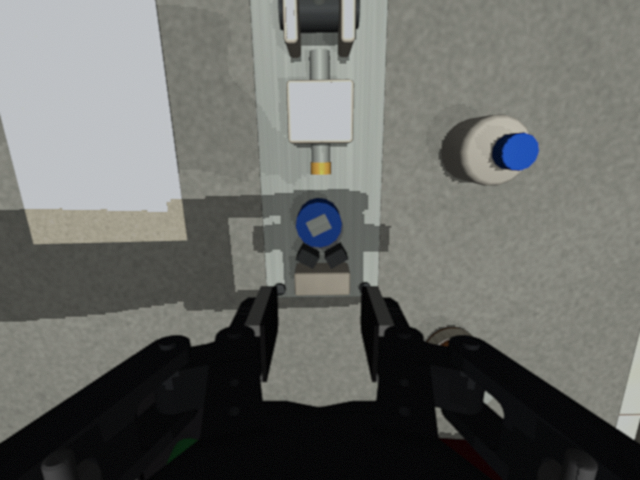

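Blue stands in the nest at pixel (318,224), in line with the ram (320). Now behind the lever.

send_rows:
  plan: [-1,4,-0.2,0,0,-1,8,-0.2,0,0,-1,12,-0.2,0,0,-1,16,-0.2,0,0,-1,20,-0.2,0,0,-1,24,-0.2,0,0,-1,28,-0.2,0,0,-1,29,-0.2,0,0,-1,29,-0.2,0,0,-1,29,-0.2,0,0]

```text
time_s: 33.18
position: [0.62, 0.3476, 0.1932]
orientation: [[0.0, 0.025, 1.0], [-0.001, 1.0, -0.025], [-1.0, -0.001, 0.0]]
wrist_force: [0.8, -1.0, 0.7]
finger_gap: -0.0002
```

```bash
python3 go.py 0.619 0.346 0.125 -1.6
```

```text
shift [ 6.82 -0.15 -0.1 ] turn 0.003 cur psi -1.4 pos [0.62   0.3476 0.1932] gap -0.0002 F [ 0.8 -1.   0.7] t 33.18 j [ 0.44  0.28  1.54 -0.    1.33  0.46]
```

send_rows:
  plan: [2,0,-0.1,0,0,4,0,-0.1,0,0,6,0,-0.1,0,0,6.8,0,-0.1,0,0,6.8,0,-0.1,0,0,6.8,-1,-0.1,0,0,6.8,-2.5,-0.1,0,0,6.8,-4,-0.1,0,0,6.8,-5.5,-0.1,0,0,6.8,-7,-0.1,0,0]

```text
time_s: 34.02
position: [0.6191, 0.2778, 0.1288]
orientation: [[0.006, 0.027, 1.0], [0.005, 1.0, -0.027], [-1.0, 0.005, 0.006]]
wrist_force: [-0.0, 4.5, 3.0]
finger_gap: 0.0002
```

```bash
python3 go.py 0.6185 0.2 0.125 -1.6
```

```text
shift [ 0.34 -7.78  0.15] turn 0.001 cur psi -1.5 pos [0.6191 0.2778 0.1288] gap 0.0002 F [-0.   4.5  3. ] t 34.02 j [0.34 0.26 1.67 0.   1.2  0.37]
```

send_rows:
  plan: [0.3,-1.5,0,0,0,0.3,-3,0,0,0,0.3,-4.5,0,0,0,0.3,-5.8,0,0,0,0.3,-6.8,0,0,0,0.3,-7.4,0,0,0,0.3,-7.8,0,0,0,0.3,-8.2,0,0,0,0.3,-8.5,0,0,0,0.3,-8.5,0,0,0]

```text
time_s: 34.85
position: [0.6164, 0.2009, 0.1235]
orientation: [[0.007, 0.028, 1.0], [0.021, 0.999, -0.028], [-1.0, 0.021, 0.007]]
wrist_force: [6.1, 31.0, -8.0]
finger_gap: -0.0002
```

```bash
python3 go.py 0.6185 0.2 0.125 -1.6
```

```text
shift [-0.15 -0.08  0.22] turn -0.0 cur psi -1.6 pos [0.6164 0.2009 0.1235] gap -0.0002 F [ 6.1 31.  -8. ] t 34.85 j [0.22 0.2  1.75 0.02 1.18 0.24]
```

Run:
```python
from h import *
snap('scene','s30');c=cv2.imread('pics/s30.png');cv2.imwrite('pics/s30c.png',cv2.resize(c[190:340,260:460],None,fx=4,fy=4,interpolation=cv2.INTER_CUBIC))
```

```text
(no output)
```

View pics/s30c.png

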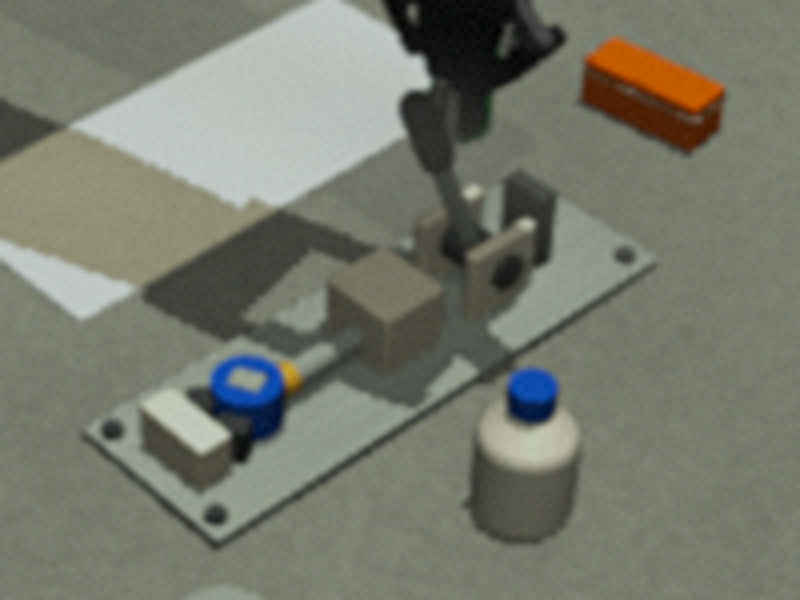

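send_rows:
  plan: [0,0.1,0,0,0,0,0.1,0,0,0,0,0.1,0,0,0,0,0.1,0,0,0,0,0.1,0,0,0,0,0.1,0,0,0,0,1.5,0,0,0,0,3.5,0,0,0,0,5.5,0,0,0,0,7.5,0,0,0]

```text
time_s: 35.73
position: [0.6179, 0.2679, 0.1238]
orientation: [[0.003, 0.027, 1.0], [0.002, 1.0, -0.027], [-1.0, 0.002, 0.003]]
wrist_force: [1.7, 2.5, -1.9]
finger_gap: 0.0001
```

send_rows:
  plan: [0,2,0,0,0,0,4,0,0,0,0,7,0,0,0,-3,7.5,0,0,0,-7,7.5,0,0,0,-8,5,0,0,0,-8,1,0,0,0,-8,-3,0,0,0,-8,-7,0,0,0,-8,-11,0,0,0]

```text
time_s: 36.57
position: [0.614, 0.1547, 0.2035]
orientation: [[0.002, 0.026, 1.0], [-0.0, 1.0, -0.026], [-1.0, -0.0, 0.002]]
wrist_force: [-0.1, 0.6, -0.5]
finger_gap: -0.0002
```

```bash
python3 go.py 0.6145 0.05 0.2 -1.6;  python3 - <<'E'
from h import *
snap('scene','s31');c=cv2.imread('pics/s31.png');cv2.imwrite('pics/s31c.png',cv2.resize(c[170:340,240:460],None,fx=3,fy=3,interpolation=cv2.INTER_CUBIC))
E
```

```text
shift [  0.35 -10.46   0.33] turn 0.002 cur psi -1.5 pos [0.614  0.1547 0.2035] gap -0.0002 F [-0.1  0.6 -0.5] t 36.57 j [ 0.16  0.1   1.72 -0.    1.32  0.19]
```

View pics/s31c.png

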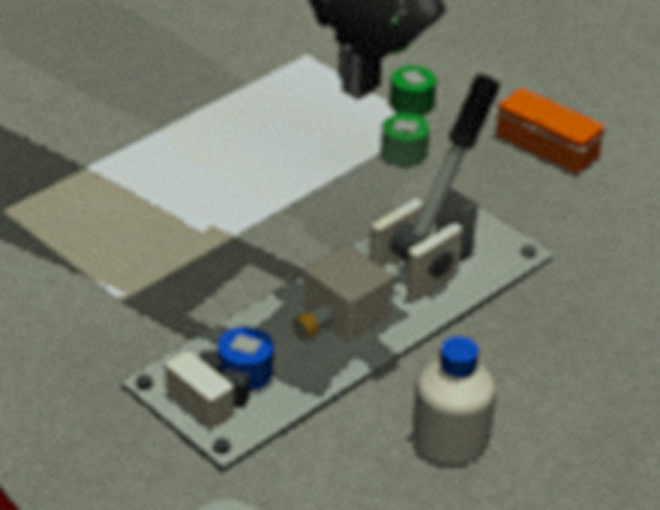

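Blue was held at the stop with the ram on it, and the lever has since returned to rest. Fetch blue.

send_rows:
  plan: [0,-4,0.1,0,70,0,-8,0.1,0,70,0,-10.5,0.1,0,70,2,-10.5,0.1,0,70,5,-10.5,0.1,0,70,8,-10.5,0.1,0,70,11,-10.5,0.1,0,70,12,-10.5,0.1,0,70,12,-10.5,0.1,0,70,12,-10.5,0.1,0,70]

```text
time_s: 37.45
position: [0.6128, 0.0521, 0.083]
orientation: [[0.001, 0.027, 1.0], [-0.0, 1.0, -0.027], [-1.0, -0.0, 0.001]]
wrist_force: [-0.3, 0.4, -0.2]
finger_gap: 0.0598
```

```bash
python3 wm.py w32; python3 go.py 0.6148 0.0497 0.0118 -1.6
```

```text
[0.6128 0.0521 0.083 ]
blue [320.3 268.2] 3388.5 [0.6136 0.0439 0.015 ] 0.615
shift [ 7.25 -0.25  0.08] turn 0.002 cur psi -1.5 pos [0.6138 0.0523 0.0843] gap 0.0596 F [-0.4  0.6  0.5] t 37.5 j [-0.    0.18  1.85 -0.    1.11  0.02]
```

send_rows:
  plan: [2,-0.3,0.05,0,70,4,-0.3,0.05,0,70,6,-0.3,0.05,0,70,7,-0.3,0.05,0,70,7.1,-0.3,0.05,0,70,7.1,-0.3,0.05,0,55,7.1,-0.3,0.05,0,40,7.1,-0.3,0.05,0,30,7.1,-0.3,0.05,0,30,7.1,-0.3,0.05,0,30]

```text
time_s: 38.33
position: [0.6148, 0.0497, 0.0134]
orientation: [[0.004, 0.026, 1.0], [-0.0, 1.0, -0.026], [-1.0, 0.0, 0.004]]
wrist_force: [-0.5, 0.3, 6.8]
finger_gap: 0.0383
```

```bash
python3 wm.py w33; python3 go.py 0.6148 0.0497 0.0118 -1.6
```

```text
[0.6148 0.0497 0.0134]
blue [318.9 324.5] 7351.0 [0.6146 0.0401 0.015 ] 0.616
shift [ 0.16 -0.    0.  ] turn 0.002 cur psi -1.5 pos [0.6147 0.0497 0.0134] gap 0.0384 F [0.6 0.2 5.9] t 38.38 j [-0.01  0.27  1.87  0.    0.99  0.02]
```

View pics/w33.png

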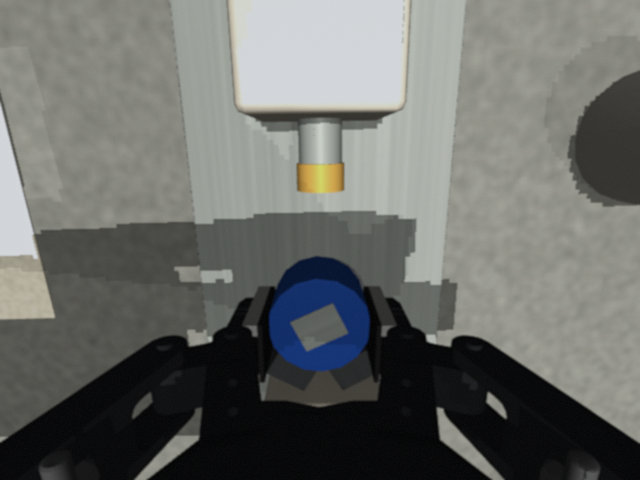

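send_rows:
  plan: [-1,0,0,0,30,-3,0,0,0,30,-6,0,0,0,30,-10,0,0,0,30,-12,-4,-2,0,30,-12,-8,-5,0,30,-12,-12,-8,0,30,-12,-15,-11,0,30,-12,-18,-14,0,30,-12,-21,-17,0,30]

```text
time_s: 39.22
position: [0.454, -0.1391, 0.1313]
orientation: [[0.0, 0.025, 1.0], [-0.0, 1.0, -0.025], [-1.0, -0.0, 0.0]]
wrist_force: [1.4, -0.6, 0.5]
finger_gap: 0.0382
```

```bash
python3 go.py 0.452 -0.165 0.0095 -1.5;python3 m.py | grep -E "green|blue"
```

```text
shift [12.19 -2.59 -0.14] turn 0.001 cur psi -1.4 pos [ 0.454  -0.1391  0.1313] gap 0.0382 F [ 1.4 -0.6  0.5] t 39.22 j [-0.41 -0.19  2.13 -0.    1.2  -0.38]
scene green [369.3 178.7] [ 14  16 192] [0.3686 0.4512 0.018 ] 0.583
scene green [376.5 206.5] [ 18  32 404] [0.4734 0.3689 0.018 ] 0.6
scene green [175.3 310.7] [ 21  23 355] [ 0.4526 -0.2114  0.018 ] 0.5
scene blue [550.8 204.2] [  70   56 2668] [0.7674 0.7051 0.018 ] 1.042
scene blue [192.6 249.4] [ 12  22 136] [ 0.3046 -0.0746  0.018 ] 0.314
scene blue [393.  287.6] [ 13  13 126] [0.7077 0.1733 0.018 ] 0.729
side green [382.4 210.2] [ 14  14 126] [ 0.4563 -0.2061  0.018 ] 0.501
side green [319.1 358.6] [ 15  19 195] [0.4967 0.3392 0.018 ] 0.601
side green [330.4 383.1] [ 16  19 178] [0.4523 0.3942 0.018 ] 0.6
side green [358.8 415.9] [ 17  20 220] [0.3683 0.4542 0.018 ] 0.585
side blue [384.1 195.9] [ 14  17 182] [ 0.4644 -0.2693  0.018 ] 0.537
side blue [252.4 254.1] [ 9  9 67] [0.7737 0.0721 0.018 ] 0.777
side blue [152.3 457.4] [  72   48 3079] [0.7741 0.6729 0.018 ] 1.026
```

Green has been moved in the tray, to about (0.455, -0.208). Look before placing blue.

```bash
python3 wm.py w34
python3 - <<'E'
import cv2
c=cv2.imread('pics/t_scene.png');cv2.imwrite('pics/s34c.png',cv2.resize(c[230:390,100:300],None,fx=3,fy=3,interpolation=cv2.INTER_CUBIC))
E
```

```text
[ 0.452  -0.1409  0.1307]
green [597.5 375.6] 272.0 [ 0.6873 -0.2719  0.015 ] 0.739
blue [318.9 315.8] 8927.5 [ 0.4497 -0.2078  0.015 ] 0.495
```

View pics/w34.png

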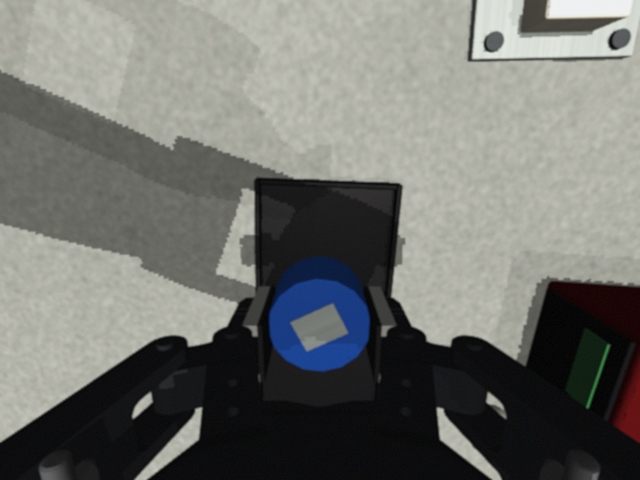

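View pics/s34c.png

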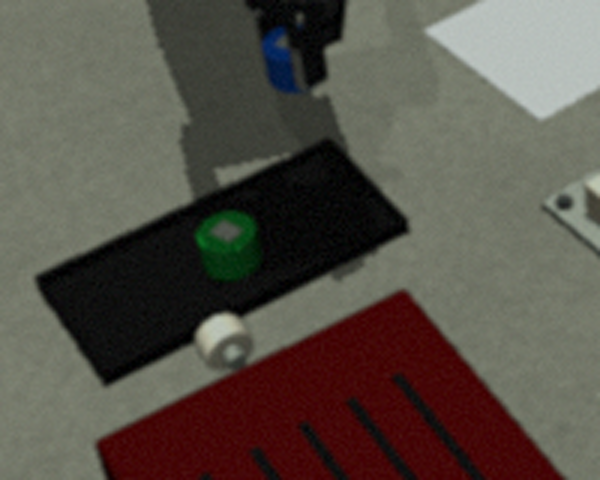

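Green is upright in the middle of the tray (pixel ~(176,311) in the scene view), so blue goes at the +y end.

```bash
python3 go.py 0.453 -0.146 0.0095 -1.5
```

```text
shift [12.16 -0.63 -0.06] turn -0.004 cur psi -1.7 pos [ 0.4539 -0.1397  0.1311] gap 0.0382 F [-0.1 -0.2 -0.9] t 39.37 j [-0.41 -0.19  2.13 -0.    1.2  -0.38]
```

send_rows:
  plan: [2,-0.5,-0.1,0,30,4,-0.5,-0.1,0,30,6,-0.5,-0.1,0,30,8,-0.5,-0.1,0,30,9.5,-0.5,-0.1,0,30,11,-0.5,-0.1,0,30,11.7,-0.5,-0.1,0,30,12,-0.5,-0.1,0,30,12.1,-0.5,-0.1,0,30,12.1,-0.5,-0.1,0,30]

```text
time_s: 40.2
position: [0.4554, -0.1431, 0.0106]
orientation: [[0.001, 0.025, 1.0], [-0.0, 1.0, -0.025], [-1.0, -0.0, 0.001]]
wrist_force: [-0.6, -0.6, -0.4]
finger_gap: 0.0382
```

```bash
python3 wm.py w35; python3 go.py 0.453 -0.146 0.0095 -1.5
```

```text
[ 0.4554 -0.1431  0.0106]
green [326.1 397.9] 553.0 [ 0.4577 -0.1898  0.015 ] 0.495
blue [318.9 315.3] 9119.0 [ 0.4554 -0.1467  0.015 ] 0.478
shift [ 0.14 -0.28 -0.25] turn 0.001 cur psi -1.5 pos [ 0.4556 -0.1433  0.0109] gap 0.0382 F [-0.5 -0.  -1. ] t 40.25 j [-0.42 -0.    2.19  0.    0.95 -0.39]
```

View pics/w35.png

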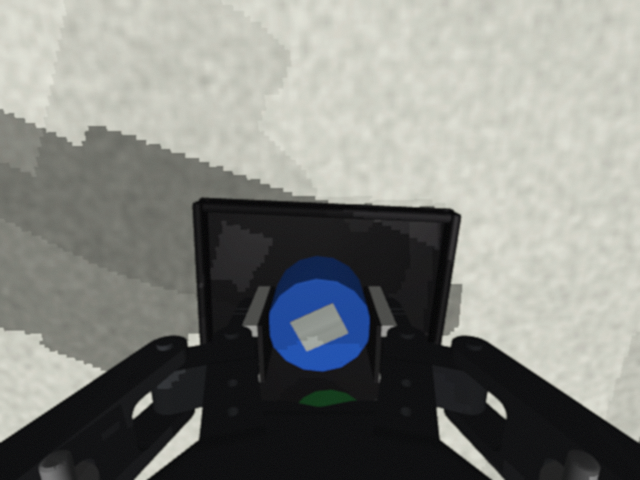

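send_rows:
  plan: [0.1,0,0,0,30,0.2,0,0,0,30,0.2,0,0,0,30,0.2,0,0,0,45,0.2,0,0,0,55,0.2,0,0,0,58,0.2,0,0,0,58,-2,0,0,0,58,-6,0,0,0,58,-10,0,0,0,58]

```text
time_s: 41.08
position: [0.4528, -0.1424, 0.1091]
orientation: [[-0.005, 0.026, 1.0], [0.002, 1.0, -0.026], [-1.0, 0.002, -0.005]]
wrist_force: [1.2, 0.4, -0.9]
finger_gap: 0.0494
```

```bash
python3 wm.py w36;python3 go.py 0.5 -0.268 0.2 -96
```

```text
[ 0.4528 -0.1424  0.1091]
green [629.8 394.7] 461.5 [ 0.6973 -0.2729  0.015 ] 0.749
green [329.5 338.6] 2910.5 [ 0.4586 -0.217   0.015 ] 0.507
blue [323.5 248.7] 3010.0 [ 0.4556 -0.1452  0.015 ] 0.478
shift [ -7.94 -12.23   4.51] turn 1.65 cur psi -1.5 pos [ 0.4589 -0.145   0.1195] gap 0.0496 F [ 4.4 -1.7  4.8] t 41.13 j [-0.42 -0.17  2.13  0.    1.17 -0.39]
```

View pics/w36.png

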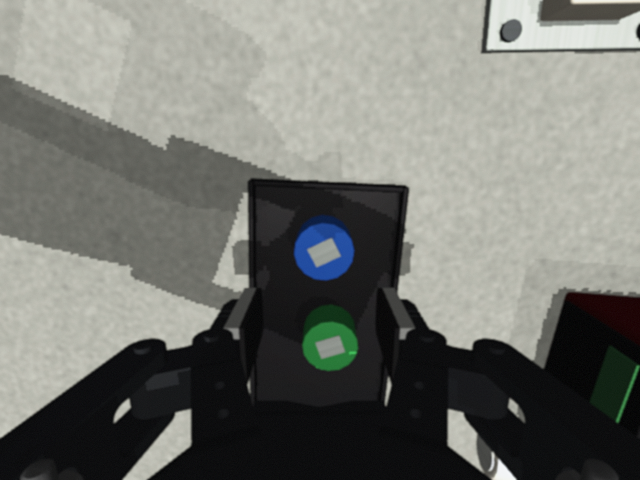

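send_rows:
  plan: [-8,-12.7,4.5,1.65,0,-8,-12.7,4.5,1.65,0,-8,-12.7,4.5,1.65,0,-8,-12.7,4.5,1.65,0,-8,-12.7,4.5,1.65,0,-8,-12.7,4.5,1.65,0,-8,-12.7,4.5,1.65,0,-8,-12.7,4.5,1.65,0,-8,-12.7,4.5,1.65,0,-8,-12.7,4.5,1.65,0]

```text
time_s: 41.97
position: [0.4963, -0.2713, 0.1894]
orientation: [[-0.0, 0.959, 0.284], [0.0, 0.284, -0.959], [-1.0, -0.0, -0.0]]
wrist_force: [-0.2, -0.2, 0.4]
finger_gap: -0.0001
```

```bash
python3 go.py 0.515 -0.273 0.2 -96
```

```text
shift [-1.06  1.75  0.69] turn 0.393 cur psi -73.5 pos [ 0.4963 -0.2713  0.1894] gap -0.0001 F [-0.2 -0.2  0.4] t 41.97 j [-0.6  -0.03  1.88  0.    1.29  0.69]
```

send_rows:
  plan: [0,1.8,0.7,0.12,0,0,1.8,0.7,0.24,0,0,1.8,0.7,0.36,0,0,1.8,0.7,0.393,0,0,1.8,0.7,0.393,0,0,1.8,0.7,0.393,0,0,1.8,0.7,0.393,0,0,1.8,0.7,0.393,0,0,1.8,0.7,0.393,0,0,1.8,0.7,0.393,0]

```text
time_s: 42.8
position: [0.5156, -0.2728, 0.19]
orientation: [[0.0, 0.995, -0.098], [-0.0, -0.098, -0.995], [-1.0, 0.0, 0.0]]
wrist_force: [-0.3, 0.2, 0.6]
finger_gap: 0.0
```

```bash
python3 go.py 0.53 -0.274 0.045 -96; python3 wm.py w37
```

```text
shift [14.5   1.44 -0.02] turn 0.007 cur psi -95.6 pos [ 0.5156 -0.2728  0.19  ] gap 0.0 F [-0.3  0.2  0.6] t 42.8 j [-0.58  0.01  1.84 -0.    1.29  1.09]
[ 0.5156 -0.2728  0.19  ]
green [262.1 286.4] 1657.0 [ 0.4556 -0.2111  0.015 ] 0.502
green [229.7  83.4] 344.5 [ 0.6398 -0.2101  0.015 ] 0.673
blue [188.7 296.1] 1645.5 [ 0.4524 -0.1374  0.015 ] 0.473
```

View pics/w37.png

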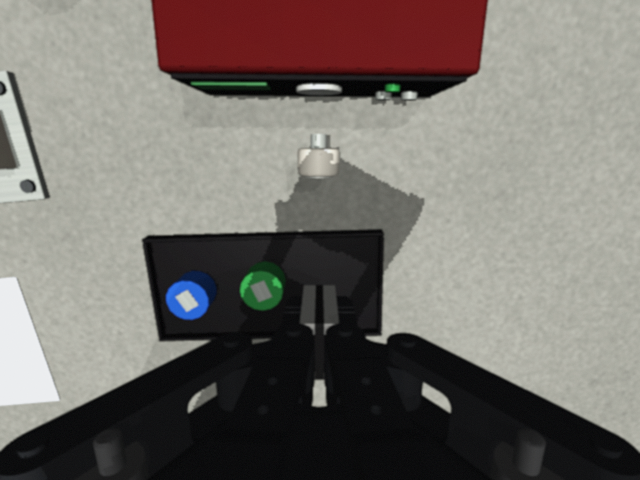

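Knob at (319,160), in line with the closed fingers. Descend in front of it.

send_rows:
  plan: [3,0.8,0,0,0,6,0.8,0,0,0,9,0.8,0,0,0,12,0.8,0,0,0,14,0.8,0,0,0,14.4,0.8,0,0,0,14.4,0.8,0,0,0,14.4,0.8,0,0,0,14.4,0.8,0,0,0,14.4,0.8,0,0,0]

```text
time_s: 43.68
position: [0.525, -0.2744, 0.0484]
orientation: [[0.003, 0.995, -0.098], [-0.002, -0.098, -0.995], [-1.0, 0.004, 0.002]]
wrist_force: [0.6, -0.2, -0.5]
finger_gap: -0.0003
```

```bash
python3 go.py 0.5686 -0.278 0.045 -96; python3 wm.py w38
```

```text
shift [ 0.35  4.37 -0.07] turn 0.007 cur psi -95.6 pos [ 0.525  -0.2744  0.0484] gap -0.0003 F [ 0.6 -0.2 -0.5] t 43.68 j [-0.57  0.18  1.92 -0.    1.04  1.1 ]
[ 0.525  -0.2744  0.0484]
green [202.1 396.9] 384.0 [ 0.4556 -0.1977  0.015 ] 0.497
green [484.   47.1] 588.5 [ 0.6284 -0.3602  0.015 ] 0.724
green [102.9  36.6] 1272.0 [ 0.6494 -0.1893  0.015 ] 0.676
blue [ 83.5 395. ] 516.0 [ 0.4639 -0.1277  0.015 ] 0.481
```

View pics/w38.png

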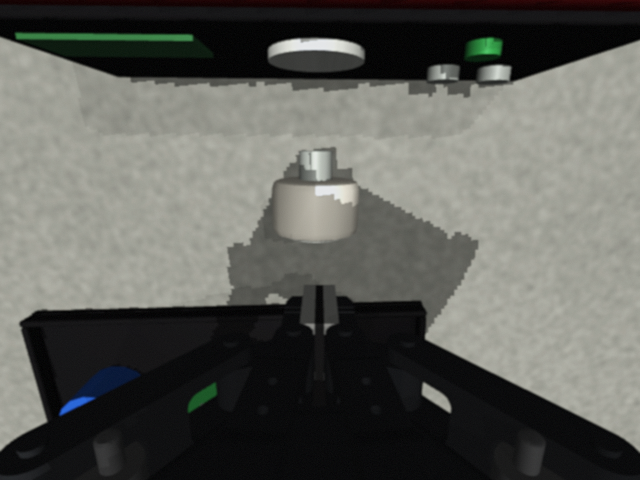

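Push in.

send_rows:
  plan: [0.2,1,0,0,0,0.2,1.8,0,0,0,0.2,2.4,0,0,0,0.2,2.9,0,0,0,0.2,3.4,0,0,0,0.2,3.8,0,0,0,0.2,4.2,0,0,0,0.2,4.5,0,0,0,0.2,4.5,0,0,0,0.2,4.5,0,0,0]

```text
time_s: 44.57
position: [0.569, -0.2778, 0.0438]
orientation: [[0.001, 0.995, -0.098], [0.0, -0.098, -0.995], [-1.0, 0.001, -0.0]]
wrist_force: [-0.2, -0.3, 0.1]
finger_gap: -0.0002
```

```bash
python3 go.py 0.5686 -0.278 0.045 -96; python3 wm.py w39
```

```text
shift [-0.12 -0.03  0.02] turn 0.006 cur psi -95.6 pos [ 0.569  -0.2778  0.0438] gap -0.0002 F [-0.2 -0.3  0.1] t 44.57 j [-0.54  0.27  1.82  0.    1.05  1.13]
[ 0.569  -0.2778  0.0438]
green [475.9 203. ] 207.5 [ 0.6019 -0.3593  0.015 ] 0.701
```

View pics/w39.png

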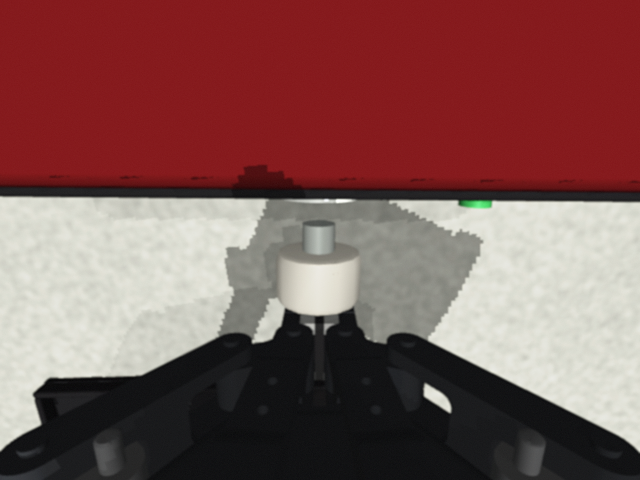

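send_rows:
  plan: [0,0.3,0,0,0,0,0.6,0,0,0,0,0.8,0,0,0,0,0.8,0,0,0,0,0.8,0,0,0,0,0.8,0,0,0,0,0.8,0,0,0,0,0.8,0,0,0,0,0.8,0,0,0,0,0.8,0,0,0]

```text
time_s: 45.45
position: [0.57, -0.2778, 0.0436]
orientation: [[-0.016, 0.995, -0.098], [0.004, -0.097, -0.995], [-1.0, -0.016, -0.003]]
wrist_force: [-25.6, 2.9, 16.6]
finger_gap: -0.0001
```

```bash
python3 go.py 0.5686 -0.278 0.045 -96; python3 wm.py w40
```

```text
shift [-0.13 -0.14  0.04] turn 0.007 cur psi -95.6 pos [ 0.57   -0.2778  0.0436] gap -0.0001 F [-25.6   2.9  16.6] t 45.45 j [-0.54  0.28  1.81 -0.01  1.07  1.13]
[ 0.57   -0.2778  0.0436]
```

View pics/w40.png

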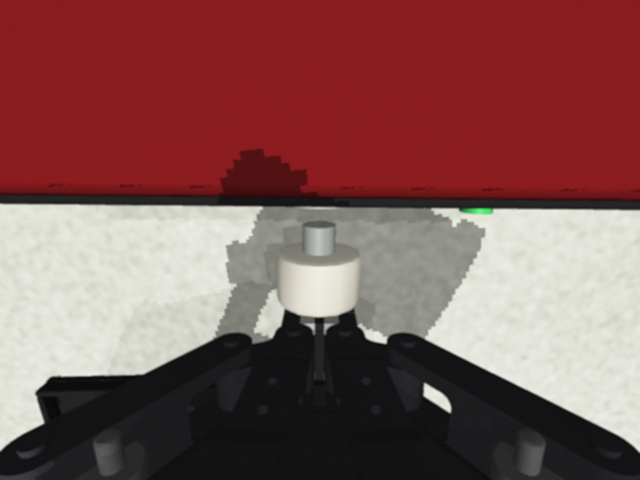

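At the end stop (26 N, moved only 1 mm). Retract, rise and check.

send_rows:
  plan: [0,-1,0,0,0,0,-3,0,0,0,0,-4.5,0,0,0,-3,-4.5,0,0,0,-7,-4.5,0,0,0,-11,-4.5,0,0,0,-15,-4.5,0,0,0,-18,-4.5,0,0,0,-18,-4.5,0,0,0,-18,-4.5,0,0,0]

```text
time_s: 46.33
position: [0.5332, -0.275, 0.2274]
orientation: [[0.006, 0.995, -0.098], [-0.003, -0.098, -0.995], [-1.0, 0.007, 0.003]]
wrist_force: [0.4, 0.4, -1.4]
finger_gap: -0.0
```

```bash
python3 wm.py w41; python3 m.py | grep -E "green|blue"
python3 - <<'E'
import cv2
for n,(y,x) in {'scene':(160,110),'side':(130,220)}.items():
    c=cv2.imread('pics/t_%s.png'%n);cv2.imwrite('pics/f_%s.png'%n,cv2.resize(c[y:y+240,x:x+320],None,fx=2.5,fy=2.5,interpolation=cv2.INTER_CUBIC))
E
```

```text
[ 0.5332 -0.275   0.2274]
green [267.3 289.5] 1313.0 [ 0.4555 -0.2112  0.015 ] 0.502
green [241.9 117. ] 242.5 [ 0.6349 -0.2113  0.015 ] 0.669
blue [201.5 298.6] 1273.5 [ 0.4519 -0.1375  0.015 ] 0.472
scene green [369.3 178.8] [ 14  16 188] [0.3691 0.4506 0.018 ] 0.582
scene green [376.3 206.3] [ 18  32 407] [0.4725 0.3693 0.018 ] 0.6
scene green [175.3 310.8] [ 20  22 335] [ 0.4527 -0.2115  0.018 ] 0.5
scene blue [550.8 204.2] [  70   56 2672] [0.7674 0.705  0.018 ] 1.042
scene blue [392.9 287.8] [ 13  13 132] [0.7079 0.1725 0.018 ] 0.729
scene blue [203.2 293.6] [ 20  22 277] [ 0.4479 -0.1399  0.018 ] 0.469
side green [382.7 208.8] [ 13  16 174] [ 0.4567 -0.2123  0.018 ] 0.504
side green [319.1 358.5] [ 15  19 194] [0.4968 0.3389 0.018 ] 0.601
side green [330.5 383.4] [ 16  19 183] [0.4521 0.3948 0.018 ] 0.6
side green [358.9 415.9] [ 17  20 219] [0.3682 0.454  0.018 ] 0.585
side blue [378.7 224.2] [ 15  16 184] [ 0.4545 -0.1453  0.018 ] 0.477
side blue [252.6 254.2] [ 8 10 66] [0.7731 0.0723 0.018 ] 0.777
side blue [152.3 457.4] [  72   48 3077] [0.774  0.6729 0.018 ] 1.026
```

View pics/w41.png

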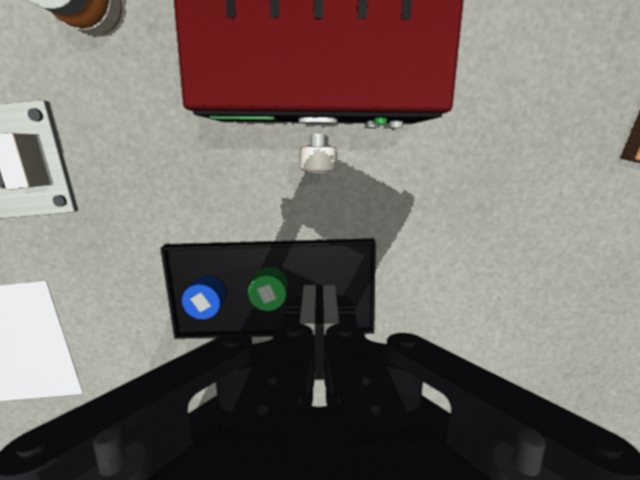

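View pics/f_scene.png

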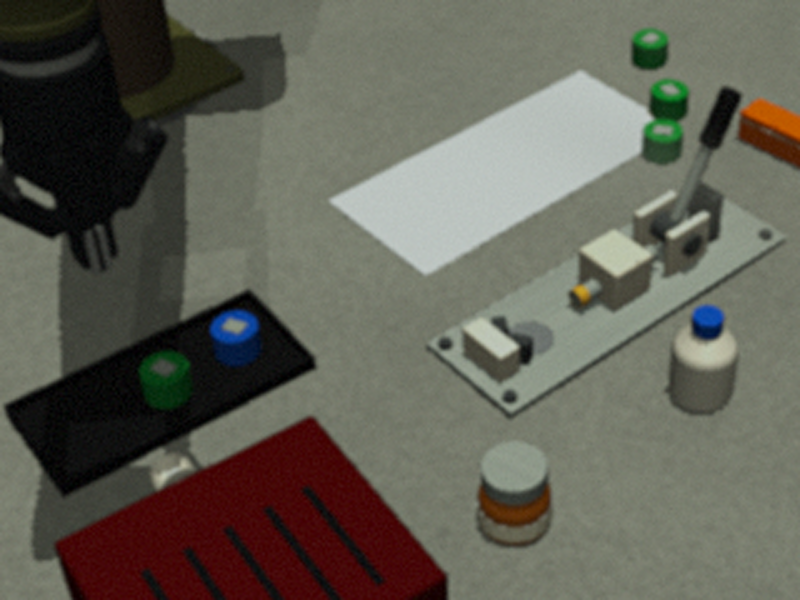

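View pics/f_side.png

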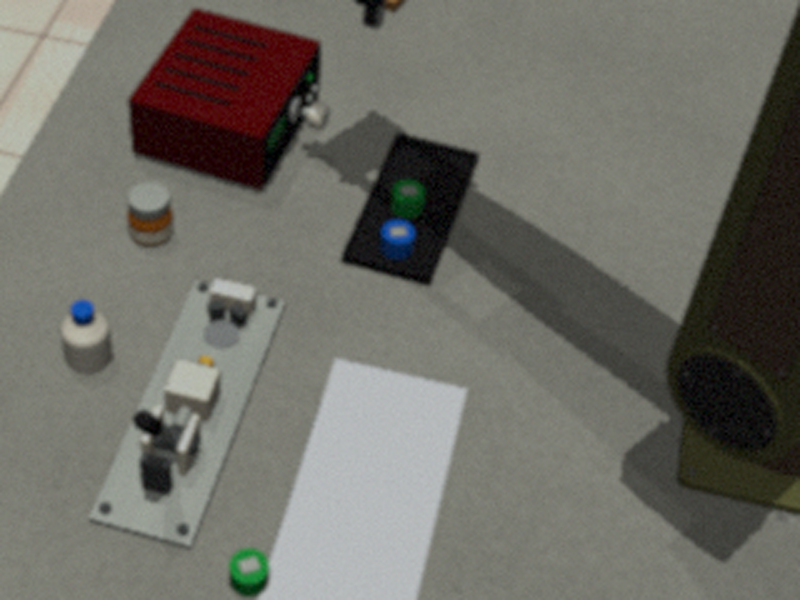

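Run:
```python
import cv2,numpy as np
for f in ['side0','s15','t_side']:
    c=cv2.imread(f'pics/{f}.png')[165:190,338:365];cv2.imwrite(f'pics/k_{f}.png',c)
    hsv=cv2.cvtColor(c,cv2.COLOR_BGR2HSV);m=cv2.inRange(hsv,(0,0,150),(180,60,255));n,l,st,ce=cv2.connectedComponentsWithStats(m)
    i=1+np.argmax(st[1:,4]);print(f,ce[i]+[338,165],st[i])
```

```text
side0 [346.35897436 173.8974359 ] [ 4  6  9  7 39]Traceback (most recent call last):
  File "<stdin>", line 5, in <module>
    return _wrapfunc(a, 'argmax', axis=axis, out=out, **kwds)
    return bound(*args, **kwds)
ValueError: attempt to get argmax of an empty sequence
```

Run:
```python
import cv2,numpy as np
for f in ['side0','t_side']:
    c=cv2.imread(f'pics/{f}.png')[165:190,338:365]
    hsv=cv2.cvtColor(c,cv2.COLOR_BGR2HSV);m=cv2.inRange(hsv,(0,0,150),(180,60,255));n,l,st,ce=cv2.connectedComponentsWithStats(m)
    i=1+np.argmax(st[1:,4]);print(f,ce[i]+[338,165],st[i])
from h import *
s,c=snap('wrist','w42');print([ (z,onz(s,c,317,146,z).round(4),onz(s,c,317,171,z).round(4)) for z in (.078,)], sensors.read_state()['time_s'])
```

```text
side0 [346.35897436 173.8974359 ] [ 4  6  9  7 39]
t_side [344.84615385 174.76923077] [ 5  8  4  5 13]
[(0.078, array([ 0.5975, -0.2787,  0.078 ]), array([ 0.5782, -0.2768,  0.078 ]))] 46.5333
```

```bash
python3 -c "
from workcell import env
print(env.finish_job())"
```

```text
the job is handed in; nothing more can be done
None
```

I did the whole job and handed it in at about 46.5 s; no verdict was reported. Only green and blue were present.

- **Power on:** I pulled the knob 20 mm out to its end stop, where force rose with no further movement.
- **Marking:** I marked the green mount nearest the base first, then blue. Each time I set the mount in the nest and pushed the lever to its stop. I held it there for at least half a second, with 26 to 31 N of push. The scene camera showed the ram on the mount and the mount against the anvil.
- **Power off:** I pushed the knob in until it stalled at about 26 N.

Last checks, from the cameras:
- **Mounts:** both stand upright in the tray, green at about (0.456, -0.212) and blue at about (0.454, -0.145).
- **Lever and bystanders:** the lever is back at rest. The bottle, jar and slide box, and the other green look-alikes, were not touched.
- **Knob:** the wrist camera puts the head within about 2 mm of its starting position. A rough side-camera check differed by 1.5 px, probably because the knob was partly in shadow.

Between the two markings, green shifted about 4 cm inside the tray while the robot was away from it. It stayed upright, so I left it there and put blue at the +y end of the tray.

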